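# Set up the weaving pattern board for a new draft

## Robot

A 6-joint arm with a two-finger parallel gripper is mounted at the origin on the work surface. World frame = base frame: x ahead of the robot, y to its left, z up, the work surface at z = 0. Lengths are in mm, angles in rad, forces in N, time in s.
With the tool pointing down it reaches from about 350 to 950 mm from the base axis. Payload 17.4 kg.
Tool frame: the origin (TCP) lies between the finger pads; the fingertips stand 8 mm ahead of it and the grasp point (between the pads) lies 11 mm behind it; z points along the fingers, y is the line along which they close (so a half turn about z gives the same grasp; the last joint's range is limited). The gripper opens to 93 mm and grips with 3 to 60 N. Pads are 15 mm wide; open, the fingers measure 128 mm over their backs; the gripper's body (75 mm by 188 mm) begins 65 mm behind the grasp point.
Start: joints at [-1.203, 0.116, 1.442, -0, 1.584, -0.038], TCP at [266.45, -620.191, 226.646] pointing down, gripper open.
Joint ranges: [-2.83, 2.83], [-0.83, 2.19], [0.07, 2.5], [-1.14, 4.28], [0.01, 3], [-2.97, 2.97]. Speed limits (rad/s): [1.89, 1.89, 2.22, 3.14, 3.14, 3.14].

## Interface

Orientations are given as a unit quaternion [w, x, y, z].
In Python, from station import observe, capture, calibration, close_job gives the robot as it stands.
- The arm moves only by the tool play_rows, never from a script. Its argument "moves" is a list of rows, each an object of numbers: "x", "y", "z": the shift along the tool's x, y, z in m; "rx", "ry", "rz": the turn, a rotation vector about the tool's x, y, z in rad; "claw": the finger opening in m, from 0 to 0.093. A call has 1 to 8 rows; each row is the pose to reach, as a shift and turn from the pose commanded when the call began, along the tool's axes at that moment; what a row does not reach only later rows make up. A row lasts 1/10 s, in which the tool goes at most 50 mm and 8.59 degrees, less where a joint would pass 70% of its speed; a pose out of reach is approached as far as the arm can. A call with a gripper value outside its range is refused whole. The fingers move at their own pace and stop on an object; the grip force is fixed at half the most. Time passes only in rows, so rows that repeat a pose let the fingers close. It gives the time, the measured TCP pose, the force, the opening and the grip force at its end, in the units of the state.
- observe(): the state, without advancing time (a new reading comes with each control period).
- capture(name): name is "side" or "top" or "wrist"; returns the picture (400x640x3 uint8, red, green, blue); there is no depth.
- calibration(name): a dict with "intrinsics" (3x3 intrinsics, pixels), "eye" and "attitude" of the camera in the world; the wrist camera has in their place "hand_eye" (4x4, takes a point from camera to tool coordinates, whose origin is the TCP and whose axes are the flange's). Camera axes: x right, y up, looking along -z (the intrinsics and any distortion apply to the point x, -y, -z); pixel columns grow to the right and rows downward; lengths in mm; the calibration is good to about 2 mm. The wrist camera is an equidistant fisheye: a pixel r from the principal point sees the ray r / f radians off the axis. A picture is of the moment at which its call begins: read the wrist's pose just before it. calibration takes no time and is no camera call.
- close_job(): hands the job in; it is judged then, once.
The state is a dict: "time_s": time; "joint_pos": joint angles; "qvel": joint speeds; "tau": joint torques, N m; "eef_pos": TCP position; "ee_rot": TCP orientation; "ft_force": force on the tool from outside, world axes, zero at the start; "torque": the same for the moment, N m; "grip_width": opening from 0.0 (shut) to 1.0 (fully open); "grasp_force": force on a finger pad.
Only numpy, scipy, OpenCV 4.12 (cv2) and the standard library are available. Lean on these libraries where they do the work, as an engineer would, in place of code of your own. Each camera call takes 0.05 s, during which the arm holds its last target. There are 200 camera calls.

## Task

Set up the pattern board: lift the sprung clip until it stays open, slide the pattern plate fully home against the orange stop beneath it, and lower the clip onto the plate. Then probe the blind hole with the depth rod, put the rod back in its stand, and stand in the hole the one index peg whose ring mark comes level with the block's top, leaving the other two pegs in the rack. Every wooden token on the bench must also lie flat in a tray pocket, one to a pocket (at any time); leave the thread cone and the jar alone.

Things in the scene. Friction and masses are not known exactly. Their poses are not given: they have to be found in the camera images.
- bed: fixed aluminium bed 190 mm long (x -100 to +90), 130 wide, 10 thick; origin under it on the bench; the plate slides in along its +x, z up. Guide rails at x -40 to 40, channel 68 wide, flared mouth at x -67 to -40. Lips cover the channel's sides at x -10 to 40 (21 to 25 mm above bench, 52 apart): entry only by sliding. Orange stop face at x = 40; plate home: its origin at bed x -15, y 0, z 10
- clip (a joint): clip angle, rad: 0 down, 1.4 fully open. Hinged about the bed's y at the bed's +x end; its arm points to bed -x when down. Stiff hinge with a closing spring: let go below about 0.7 it springs shut by itself, above about 1.05 it stays where it is left (about 2 N at the bar to lift, under 1 N to close). Reads 0 down on the empty bed, about 0.05 down on the plate; down, its foot blocks the way in
- clip_bar (a point): middle of the clip's red grip bar: round, 10 mm in diameter, 70 mm long along the bed's y, held at its ends (58 mm free between) 34 mm above the steel clip arm. 76 mm above the bench when down, about 125 mm when open; moves on a circle of 88 mm radius about clip_hinge
- clip_hinge (a point): the clip's hinge axis, at bed x = +62 mm, 40 mm above the bench, axis along the bed's y
- card: pattern plate: plywood 110 mm (its x) x 60 x 6 mm with a black woven pattern; upright blue grip ridge at its rear, 30 mm long (x), 12 mm thick (y), top 30 mm above the underside, centred at plate x -38. Origin at the centre of its underside; its +x end goes in first
- pockets: aluminium tray, fixed, 202 mm (its x) by 70 mm, 10 mm high, with three square pockets 62 to 64 mm wide in a row, floor 5 mm above the bench under a thin blue disc, walls 5 mm above the floor. Origin on the bench under its centre, z up
- socket: grey socket block, fixed, 64 x 64 x 50 mm, with one upright blind hole 16.5 mm in diameter in the middle of its top. The hole is 18, 28 or 38 mm deep, differing from start to start. Origin under its centre on the bench, z up
- socket_mouth (a point): centre of the hole's mouth, on the block's top face 50 mm above the bench
- rack: wooden peg rack, fixed, 140 mm (its x) by 40 mm by 30 mm high, three slots 45 mm apart along its x (at -45, 0 and +45), slot floors 10 mm above the bench. Origin under its centre
- stand: black stand for the depth rod, fixed, 50 x 50 x 62 mm, with an upright 13 mm hole through its middle. Origin under its centre on the bench
- rod: the depth rod: steel rod 8 mm in diameter and 55 mm long below an orange round handle 22 mm in diameter and 45 mm long (total 100 mm). Origin at its tip (lower end), z along it to the handle. Starts in the stand, handle resting on the stand's top, so its tip is 7 mm above the bench
- cone: bystander: a red thread cone, 60 mm across, 115 mm high; origin at its underside
- jar: bystander: an amber glass jar, 56 mm across, 70 mm high; origin at its underside
- pocket0 (a point): centre of the floor of tray pocket 0 (pockets 66 mm apart along the tray's x)
- pocket1 (a point): centre of the floor of tray pocket 1 (pockets 66 mm apart along the tray's x)
- pocket2 (a point): centre of the floor of tray pocket 2 (pockets 66 mm apart along the tray's x)
- token_a: a wooden disc, 52 mm across and 20 mm thick, lying flat, with a contrasting round inlay on top; origin at the centre of its underside. It may be absent (None): 1 to 3 tokens are there
- token_b: a wooden disc, 52 mm across and 20 mm thick, lying flat, with a contrasting round inlay on top; origin at the centre of its underside. It may be absent (None): 1 to 3 tokens are there
- token_c: a wooden disc, 52 mm across and 20 mm thick, lying flat, with a contrasting round inlay on top; origin at the centre of its underside. It may be absent (None): 1 to 3 tokens are there
- peg_short: the short yellow index peg, 14 mm in diameter, 48 mm long overall, with a black ring mark 18 mm above its foot (30 mm always remains above the ring to hold). Origin at the centre of its foot, z along the peg to its top. Starts upright in some slot of the rack, foot at height 10 mm, loose in a 17 mm slot
- peg_mid: the mid green index peg, 14 mm in diameter, 58 mm long overall, with a black ring mark 28 mm above its foot (30 mm always remains above the ring to hold). Origin at the centre of its foot, z along the peg to its top. Starts upright in some slot of the rack, foot at height 10 mm, loose in a 17 mm slot
- peg_long: the long white index peg, 14 mm in diameter, 68 mm long overall, with a black ring mark 38 mm above its foot (30 mm always remains above the ring to hold). Origin at the centre of its foot, z along the peg to its top. Starts upright in some slot of the rack, foot at height 10 mm, loose in a 17 mm slot
Not all that is in view belongs to the job. Several things look just like the bed: the one meant starts farthest to the robot's right. Several things have the shape of the token_a; the one meant has the colours described above.

How it is judged:
By the outcome, as a careful person would: the job done as asked, in the order asked, and still so for the second after the job is handed in, with the robot touching nothing.
Of token_a, token_b, token_c only 1 to 3 are there at a start; the rules pass over those that are not, and their reading is None.
At some moment in a run one of token_a, token_b, token_c, card may be knocked a few centimetres aside while the robot is not near it.
It also fails if it takes over 210 s, if anything falls off the work surface, if the arm or the gripper's body presses on something with over 40 N, if the wrist force passes 120 N, or if a joint passes its speed limit or range.

## Working session

There is one attempt and no reset: what is moved stays moved. The work goes in short steps, Python scripts to look and compute and a tool call to move; the robot and the scene stay as the last step left them, time stands still between calls to the robot, and variables do not carry over. Pictures are saved under pics/ and viewed, at most 14 in all, crops included, and the job is handed in when it is done.

Besides the shell and the picture viewer there is one more tool, called as name(argument=value, ...) on one line, values as JSON. play_rows: Moves the arm, as the interface text tells. Its arguments: {"type":"object","properties":{"moves":{"type":"array","items":{"type":"object","properties":{"x":{"type":"number"},"y":{"type":"number"},"z":{"type":"number"},"rx":{"type":"number"},"ry":{"type":"number"},"rz":{"type":"number"},"claw":{"type":"number"}}}}},"required":["moves"]}

```bash
ls; mkdir -p pics; cat > h.py <<'E'
import numpy as np, cv2
from station import observe, capture, calibration
from scipy.spatial.transform import Rotation as R
def rot(q): return R.from_quat([q[1],q[2],q[3],q[0]]).as_matrix()
E
python3 - <<'E'
from h import *
o=observe();print(o)
for n in ("side","top","wrist"):
    print(n,calibration(n))
    im=capture(n);cv2.imwrite(f"pics/{n}0.png",im[:,:,::-1])
E
```

```text
pics
{'time_s': 0.0, 'joint_pos': array([-1.20279370e+00,  1.16465878e-01,  1.44228585e+00,  1.89826886e-05,
        1.58401153e+00, -3.78131574e-02]), 'qvel': array([ 3.43324871e-04,  1.91715313e-04,  5.10065455e-06, -1.77622763e-03,
        1.17746884e-03,  1.28182422e-03]), 'tau': array([-2.46451593e-03, -7.21261883e+01, -6.22605729e+01,  7.78301689e-02,
        2.37997470e-02, -6.15881004e-05]), 'eef_pos': array([ 266.38237246, -619.98703829,  225.90596008]), 'ee_rot': array([-5.78902335e-04,  9.79484534e-01,  2.01518497e-01, -8.68302160e-05]), 'ft_force': array([ 0.78873351, -0.59712066, -0.56698613]), 'torque': array([ 0.03290581, -0.02982135, -0.02468345]), 'grasp_force': 0.0, 'grip_width': 1.0013539143338641}
side {'intrinsics': array([[439.52646904,   0.        , 319.56792325],
       [  0.        , 439.52646904, 197.66617935],
       [  0.        ,   0.        ,   1.        ]]), 'eye': array([ 416.68949545, -799.88942995,  897.02400905]), 'attitude': array([ 0.91955359,  0.38420629, -0.03308612, -0.07557804])}
top {'intrinsics': array([[519.44489517,   0.        , 310.72660174],
       [  0.        , 519.44489517, 200.06770153],
       [  0.        ,   0.        ,   1.        ]]), 'eye': array([ 259.83672568,   36.03886361, 1475.79744   ]), 'attitude': array([ 0.71034369,  0.07026693, -0.07124171, -0.69670583])}
wrist {'intrinsics': array([[309.70691629,   0.        , 317.72048566],
       [  0.        , 309.70691629, 199.28012643],
       [  0.        ,   0.        ,   1.        ]]), 'hand_eye': array([[ 5.28204932e-04,  9.62641365e-01,  2.70779105e-01,
         7.56392597e+01],
       [ 9.99998809e-01, -1.15759652e-04, -1.53914857e-03,
        -1.21414614e+00],
       [-1.45030279e-03,  2.70779596e-01, -9.62640279e-01,
        -1.59056085e+02],
       [ 0.00000000e+00,  0.00000000e+00,  0.00000000e+00,
         1.00000000e+00]])}
```

View pics/top0.png

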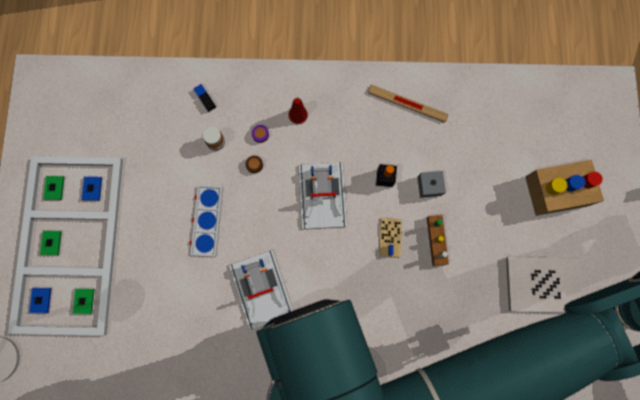

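View pics/side0.png

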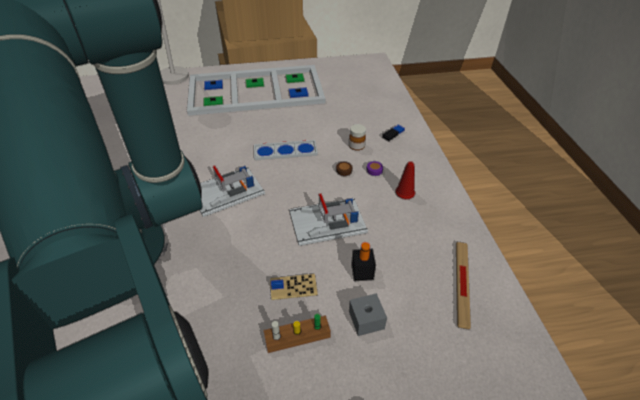

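The top view shows the beds at (322,195) and (260,288). The right-hand one is the target. It also shows the tray (206,220), plate (390,237), rack (438,240), block (431,183), stand (387,175) and discs at (254,163) and (260,132).

```bash
cat >> h.py <<'E'
def cam(n,o=None):
    c=calibration(n);K=c["intrinsics"]
    if n=="wrist":
        T=np.eye(4);T[:3,:3]=rot(o["ee_rot"]);T[:3,3]=o["eef_pos"];T=T@c["hand_eye"];return K,T[:3,3],T[:3,:3]
    return K,np.array(c["eye"]),rot(c["attitude"])
def ray(n,u,v,o=None):
    K,e,A=cam(n,o);d=np.array([(u-K[0,2])/K[0,0],(v-K[1,2])/K[1,1]])
    if n=="wrist":
        r=np.hypot(*d);s=np.sin(r)/max(r,1e-9);d=np.array([d[0]*s,-d[1]*s,-np.cos(r)])
    else: d=np.array([d[0],-d[1],-1.])
    return e,A@d
def onz(n,u,v,z,o=None):
    e,d=ray(n,u,v,o);return (e+d*(z-e[2])/d[2])
def proj(n,p,o=None):
    K,e,A=cam(n,o);q=A.T@(np.asarray(p,float)-e);x,y,w=q[0],-q[1],-q[2]
    if n=="wrist":
        h=np.hypot(x,y);r=np.arctan2(h,w);x,y=x/h*r,y/h*r
    else: x,y=x/w,y/w
    return np.array([K[0,0]*x+K[0,2],K[1,1]*y+K[1,2]])
def move(o,p,yaw=None):
    """delta in tool axes (m) to world point p (mm)"""
    return rot(o["ee_rot"]).T@(np.asarray(p,float)-o["eef_pos"])/1000
E
python3 - <<'E'
from h import *
for nm,u,v,z in [("token1",254,163,20),("tok2",260,132,20),("bed",322,195,10),("stand",387,175,62),("block",431,183,50),("plate",390,237,6),("rack",438,240,30),("cone",298,115,40),("jar",213,138,70),("p0",208,197,5),("p1",207,219,5),("p2",205,243,5),("bar",322,205,76)]:
    print(nm,onz("top",u,v,z).round(0)[:2])
t=cv2.imread("pics/top0.png")[70:270,190:457];cv2.imwrite("pics/topc.png",cv2.resize(t,None,fx=2.99,fy=3,interpolation=cv2.INTER_CUBIC))
t=cv2.imread("pics/wrist0.png")
E
```

```text
token1 [662. 203.]
tok2 [757. 190.]
bed [573.   5.]
stand [ 623. -176.]
block [ 605. -302.]
plate [ 456. -191.]
rack [ 447. -321.]
cone [804.  79.]
jar [719. 317.]
p0 [562. 334.]
p1 [497. 333.]
p2 [428. 335.]
bar [531.   6.]
```

View pics/topc.png

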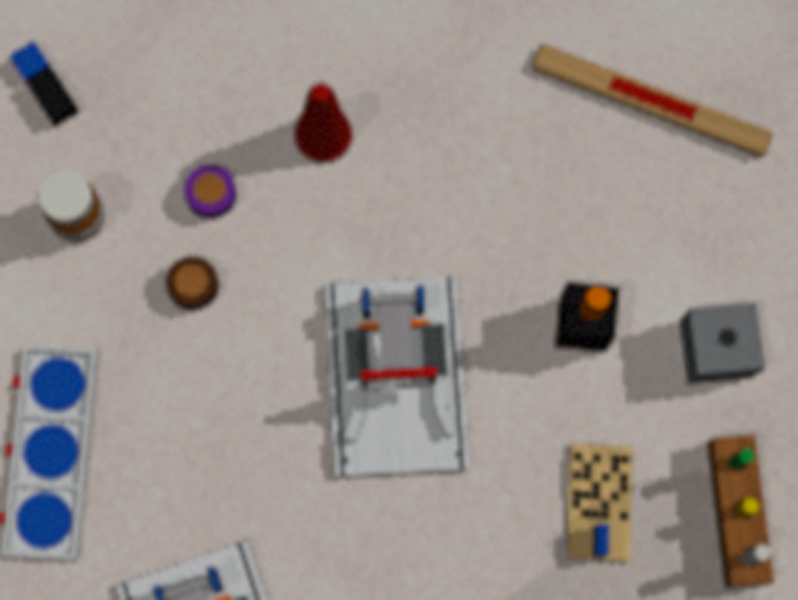

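```bash
cat >> h.py <<'E'
def go(p,yaw,o=None):
    """print tool shift (m) and rz to reach world p (mm), tool-x yaw (deg), pointing down"""
    o=o or observe();M=rot(o["ee_rot"])
    y=np.radians(yaw);T=np.array([[np.cos(y),np.sin(y),0],[np.sin(y),-np.cos(y),0],[0,0,-1.]])
    w=R.from_matrix(M.T@T).as_rotvec();print("d",move(o,p).round(4),"rot",w.round(4),"J6",o["joint_pos"][5].round(2),"at",o["eef_pos"].round(1),"F",o["ft_force"].round(1))
E
python3 -c "
from h import *
go((560,20,320),94)"
```

```text
d [ 0.5224 -0.4722 -0.0935] rot [-7.0000e-04 -6.0000e-04 -1.2348e+00] J6 -0.04 at [ 266.4 -620.   226.1] F [0.5 0.8 0.4]
```

play_rows(moves=[{"x": 0.04,"y": -0.036,"z": -0.094,"rz": -0.15},{"x": 0.08,"y": -0.07,"z": -0.094,"rz": -0.3},{"x": 0.11,"y": -0.1,"z": -0.094,"rz": -0.45},{"x": 0.15,"y": -0.135,"z": -0.094,"rz": -0.6},{"x": 0.19,"y": -0.17,"z": -0.094,"rz": -0.75},{"x": 0.22,"y": -0.2,"z": -0.094,"rz": -0.9},{"x": 0.26,"y": -0.235,"z": -0.094,"rz": -1.05},{"x": 0.3,"y": -0.27,"z": -0.094,"rz": -1.2}])

```text
$.moves[0]: bad value
```

```bash
python3 -c "
from h import *
go((560,20,320),94)"
```

```text
d [ 0.5224 -0.4722 -0.0935] rot [-7.0000e-04 -6.0000e-04 -1.2348e+00] J6 -0.04 at [ 266.4 -620.   226.1] F [0.5 0.8 0.4]
```

play_rows(moves=[{"x": 0.04,"y": -0.036,"z": -0.03,"rx": 0,"ry": 0,"rz": -0.14,"claw": 0.093},{"x": 0.08,"y": -0.07,"z": -0.06,"rx": 0,"ry": 0,"rz": -0.28,"claw": 0.093},{"x": 0.11,"y": -0.1,"z": -0.094,"rx": 0,"ry": 0,"rz": -0.42,"claw": 0.093},{"x": 0.15,"y": -0.135,"z": -0.094,"rx": 0,"ry": 0,"rz": -0.56,"claw": 0.093},{"x": 0.19,"y": -0.17,"z": -0.094,"rx": 0,"ry": 0,"rz": -0.7,"claw": 0.093},{"x": 0.22,"y": -0.2,"z": -0.094,"rx": 0,"ry": 0,"rz": -0.84,"claw": 0.093},{"x": 0.26,"y": -0.235,"z": -0.094,"rx": 0,"ry": 0,"rz": -0.98,"claw": 0.093},{"x": 0.3,"y": -0.27,"z": -0.094,"rx": 0,"ry": 0,"rz": -1.12,"claw": 0.093}])

```text
time_s: 0.95
eef_pos: [424.1, -276.5, 320.7]
ee_rot: [0.0, 0.721, 0.693, 0.0]
ft_force: [0.8, 0.4, 0.3]
grip_width: 1.001
grasp_force: 0.0
```

```bash
python3 -c "
from h import *
go((560,20,320),94)"
```

```text
d [0.3016 0.1241 0.0006] rot [ 0.0004  0.0002 -0.1094] J6 -0.59 at [ 424.1 -276.5  320.7] F [0.8 0.4 0.3]
```

play_rows(moves=[{"x": 0.043,"y": 0.018,"z": 0,"rx": 0,"ry": 0,"rz": -0.11,"claw": 0.093},{"x": 0.086,"y": 0.036,"z": 0,"rx": 0,"ry": 0,"rz": -0.11,"claw": 0.093},{"x": 0.13,"y": 0.053,"z": 0,"rx": 0,"ry": 0,"rz": -0.11,"claw": 0.093},{"x": 0.172,"y": 0.07,"z": 0,"rx": 0,"ry": 0,"rz": -0.11,"claw": 0.093},{"x": 0.215,"y": 0.09,"z": 0,"rx": 0,"ry": 0,"rz": -0.11,"claw": 0.093},{"x": 0.258,"y": 0.107,"z": 0,"rx": 0,"ry": 0,"rz": -0.11,"claw": 0.093},{"x": 0.302,"y": 0.124,"z": 0,"rx": 0,"ry": 0,"rz": -0.11,"claw": 0.093},{"x": 0.302,"y": 0.124,"z": 0,"rx": 0,"ry": 0,"rz": -0.11,"claw": 0.093}])

```text
time_s: 1.75
eef_pos: [562.3, 21.9, 319.6]
ee_rot: [-0.001, 0.682, 0.731, -0.0]
ft_force: [0.5, -0.8, -0.0]
grip_width: 1.002
grasp_force: 0.0
```

```bash
python3 - <<'E'
from h import *
o=observe();w=capture("wrist");t=capture("top")
cv2.imwrite("pics/w1.png",w[:,:,::-1]);cv2.imwrite("pics/t1.png",t[:,:,::-1])
import pickle;pickle.dump(o,open("o1.pkl","wb"));print(o["eef_pos"])
both=np.vstack([cv2.resize(w,(480,300)),cv2.resize(t,(480,300))]);cv2.imwrite("pics/b1.png",both[:,:,::-1])
print([ (n,proj("wrist",p,o).round()) for n,p in dict(bar=(531,6,76),tok=(662,203,20),stand=(623,-176,62),p1=(497,333,5)).items()])
E
```

```text
[562.32784809  21.93378629 319.63111674]
[('bar', array([293., 182.])), ('tok', array([393.,  52.])), ('stand', array([347., 296.])), ('p1', array([290., -30.]))]
```

View pics/b1.png

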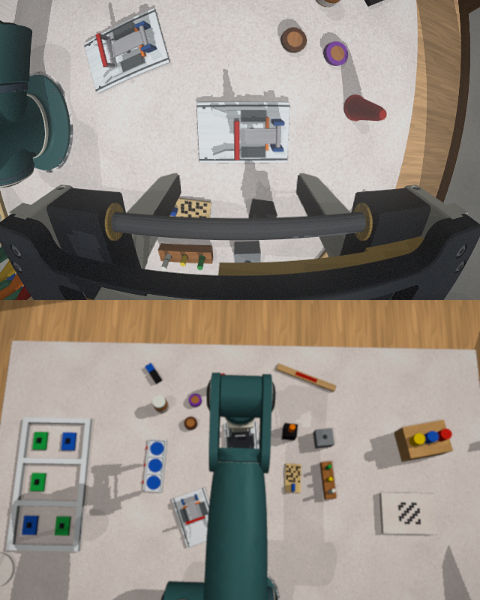

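The wrist view shows the target bed at (325,170) in full-size pixels with its bar at (316,185), and the token at (391,52) where predicted. No other token is in sight, only the purple decoy.

```bash
python3 - <<'E'
from h import *
import pickle;o=pickle.load(open("o1.pkl","rb"))
w=cv2.imread("pics/w1.png");hsv=cv2.cvtColor(w,cv2.COLOR_BGR2HSV)
m=((hsv[...,0]<8)|(hsv[...,0]>172))&(hsv[...,1]>150)&(hsv[...,2]>90)
z=np.zeros_like(m);z[140:225,270:345]=m[140:225,270:345]
v,u=np.nonzero(z);P=np.array([onz("wrist",a,b,76,o)[:2] for a,b in zip(u,v)])
c=P.mean(0);U,S,V=np.linalg.svd(P-c);t=(P-c)@V[0];print("bar",len(P),c,V[0],np.ptp(t),np.degrees(np.arctan2(*V[0][::-1])))
# same in first top view
t0=cv2.imread("pics/top0.png");hsv=cv2.cvtColor(t0,cv2.COLOR_BGR2HSV)
m=((hsv[...,0]<8)|(hsv[...,0]>172))&(hsv[...,1]>150)&(hsv[...,2]>90)
z=np.zeros_like(m);z[180:215,300:345]=m[180:215,300:345]
v,u=np.nonzero(z);P=np.array([onz("top",a,b,78,o)[:2] for a,b in zip(u,v)])
c=P.mean(0);U,S,V=np.linalg.svd(P-c);print("bar top",len(P),c,np.degrees(np.arctan2(*V[0][::-1])),np.ptp((P-c)@V[0]))
c=cv2.resize(w[100:260,230:430],(800,640)[:2] and (750,600),interpolation=cv2.INTER_CUBIC);cv2.imwrite("pics/c1.png",c)
E
```

```text
bar 262 [561.21195042   2.18116763] [ 0.07544996 -0.99714959] 68.95391351201084 -85.67292380634005
bar top 73 [561.40975518   1.52706972] 94.24459671990233 66.64506478165225
```

View pics/c1.png

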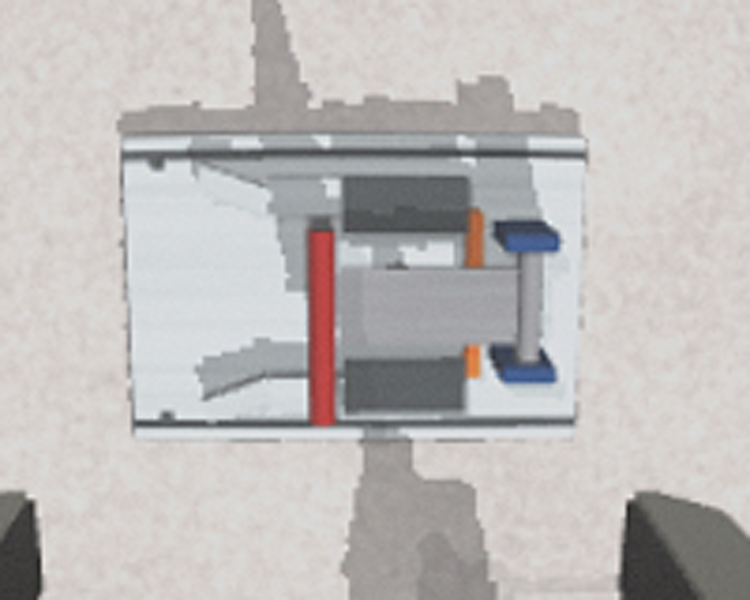

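```bash
python3 - <<'E'
from h import *
import pickle;o=pickle.load(open("o1.pkl","rb"))
for a,b,z in [(122,153,10),(583,153,10),(133,423,10),(577,420,10)]:
    print(onz("wrist",230+a/3.75,100+b/3.75,z,o)[:2].round(1))
O=np.array([579.5,3.3]);u=np.array([.9972,.075]);n=np.array([-.075,.9972])
for a,b in [(-100,65),(90,65),(-100,-65),(90,-65)]: print((O+a*u+b*n).round(1))
go((561.3,1.9,67),94.3)
E
```

```text
[475.7  52.9]
[663.3  66.6]
[483.8 -62.1]
[674.3 -47.5]
[474.9  60.6]
[664.4  74.9]
[484.7 -69. ]
[674.1 -54.8]
d [-0.0165 -0.0009  0.2531] rot [-0.001   0.0001 -0.0081] J6 -0.08 at [561.3  18.5 320.1] F [-0.2 -0.6  0.5]
```

play_rows(moves=[{"x": -0.008,"y": -0.001,"z": 0.04,"rx": 0,"ry": 0,"rz": -0.008,"claw": 0.06},{"x": -0.0165,"y": -0.001,"z": 0.08,"rx": 0,"ry": 0,"rz": -0.008,"claw": 0.06},{"x": -0.0165,"y": -0.001,"z": 0.12,"rx": 0,"ry": 0,"rz": -0.008,"claw": 0.06},{"x": -0.0165,"y": -0.001,"z": 0.16,"rx": 0,"ry": 0,"rz": -0.008,"claw": 0.06},{"x": -0.0165,"y": -0.001,"z": 0.2,"rx": 0,"ry": 0,"rz": -0.008,"claw": 0.06},{"x": -0.0165,"y": -0.001,"z": 0.23,"rx": 0,"ry": 0,"rz": -0.008,"claw": 0.06},{"x": -0.0165,"y": -0.001,"z": 0.253,"rx": 0,"ry": 0,"rz": -0.008,"claw": 0.06},{"x": -0.0165,"y": -0.001,"z": 0.253,"rx": 0,"ry": 0,"rz": -0.008,"claw": 0.06}])

```text
time_s: 2.65
eef_pos: [559.4, -0.1, 64.6]
ee_rot: [-0.002, 0.681, 0.732, -0.002]
ft_force: [0.3, -0.8, -0.4]
grip_width: 0.643
grasp_force: 0.0
```

play_rows(moves=[{"x": 0,"y": 0,"z": 0,"rx": 0,"ry": 0,"rz": 0,"claw": 0.0},{"x": 0,"y": 0,"z": 0,"rx": 0,"ry": 0,"rz": 0,"claw": 0.0},{"x": 0,"y": 0,"z": 0,"rx": 0,"ry": 0,"rz": 0,"claw": 0.0},{"x": 0,"y": 0,"z": 0,"rx": 0,"ry": 0,"rz": 0,"claw": 0.0},{"x": 0,"y": 0,"z": 0,"rx": 0,"ry": 0,"rz": 0,"claw": 0.0},{"x": 0,"y": 0,"z": 0,"rx": 0,"ry": 0,"rz": 0,"claw": 0.0}])

```text
time_s: 3.25
eef_pos: [561.4, 1.2, 67.8]
ee_rot: [0.0, 0.681, 0.732, 0.0]
ft_force: [0.3, -0.6, 0.8]
grip_width: 0.18
grasp_force: 0.0
```

```bash
python3 - <<'E'
from h import *
go((561.3,1.9,67),94.3)
for a in np.arange(0.1,1.36,.1):
    p=.421+a; print(round(a,2), "y %.4f z %.4f"%((62-88*np.cos(p)+18.3)/1000, -(40+88*np.sin(p)-76)/1000))
E
```

```text
d [ 0.0007 -0.0001  0.0008] rot [ 0.0003  0.     -0.002 ] J6 -0.12 at [561.4   1.2  67.8] F [ 0.3 -0.6  0.8]
0.1 y 0.0040 z -0.0078
0.2 y 0.0087 z -0.0152
0.3 y 0.0142 z -0.0221
0.4 y 0.0203 z -0.0284
0.5 y 0.0271 z -0.0341
0.6 y 0.0343 z -0.0390
0.7 y 0.0420 z -0.0432
0.8 y 0.0501 z -0.0467
0.9 y 0.0585 z -0.0493
1.0 y 0.0672 z -0.0510
1.1 y 0.0759 z -0.0519
1.2 y 0.0847 z -0.0519
1.3 y 0.0935 z -0.0510
```

play_rows(moves=[{"x": 0,"y": 0,"z": 0,"rx": 0,"ry": 0,"rz": 0,"claw": 0.0},{"x": 0,"y": 0,"z": 0,"rx": 0,"ry": 0,"rz": 0,"claw": 0.0},{"x": 0,"y": 0,"z": 0,"rx": 0,"ry": 0,"rz": 0,"claw": 0.0},{"x": 0,"y": 0,"z": 0,"rx": 0,"ry": 0,"rz": 0,"claw": 0.0}])

```text
time_s: 3.65
eef_pos: [560.2, 1.2, 67.4]
ee_rot: [-0.001, 0.681, 0.732, -0.001]
ft_force: [-10.3, -0.9, 4.9]
grip_width: 0.094
grasp_force: 30.0
```

play_rows(moves=[{"x": 0,"y": 0.004,"z": -0.0078,"rx": 0,"ry": 0,"rz": 0,"claw": 0.0},{"x": 0,"y": 0.0087,"z": -0.0152,"rx": 0,"ry": 0,"rz": 0,"claw": 0.0},{"x": 0,"y": 0.0142,"z": -0.0221,"rx": 0,"ry": 0,"rz": 0,"claw": 0.0},{"x": 0,"y": 0.0203,"z": -0.0284,"rx": 0,"ry": 0,"rz": 0,"claw": 0.0},{"x": 0,"y": 0.0271,"z": -0.0341,"rx": 0,"ry": 0,"rz": 0,"claw": 0.0},{"x": 0,"y": 0.0343,"z": -0.039,"rx": 0,"ry": 0,"rz": 0,"claw": 0.0},{"x": 0,"y": 0.042,"z": -0.0432,"rx": 0,"ry": 0,"rz": 0,"claw": 0.0},{"x": 0,"y": 0.042,"z": -0.0432,"rx": 0,"ry": 0,"rz": 0,"claw": 0.0}])

```text
time_s: 4.45
eef_pos: [603.7, 4.3, 112.3]
ee_rot: [0.0, 0.681, 0.732, 0.0]
ft_force: [-8.6, -0.5, 14.8]
grip_width: 0.103
grasp_force: 30.0
```

play_rows(moves=[{"x": 0,"y": 0.0081,"z": -0.0035,"rx": 0,"ry": 0,"rz": 0,"claw": 0.0},{"x": 0,"y": 0.0165,"z": -0.0061,"rx": 0,"ry": 0,"rz": 0,"claw": 0.0},{"x": 0,"y": 0.0252,"z": -0.0078,"rx": 0,"ry": 0,"rz": 0,"claw": 0.0},{"x": 0,"y": 0.0339,"z": -0.0087,"rx": 0,"ry": 0,"rz": 0,"claw": 0.0},{"x": 0,"y": 0.0427,"z": -0.0087,"rx": 0,"ry": 0,"rz": 0,"claw": 0.0},{"x": 0,"y": 0.05,"z": -0.008,"rx": 0,"ry": 0,"rz": 0,"claw": 0.0},{"x": 0,"y": 0.05,"z": -0.008,"rx": 0,"ry": 0,"rz": 0,"claw": 0.0},{"x": 0,"y": 0.05,"z": -0.008,"rx": 0,"ry": 0,"rz": 0,"claw": 0.0}])

```text
time_s: 5.25
eef_pos: [653.3, 7.7, 118.8]
ee_rot: [0.0, 0.681, 0.732, -0.0]
ft_force: [0.2, -4.2, 4.2]
grip_width: 0.094
grasp_force: 30.0
```

play_rows(moves=[{"x": 0,"y": 0,"z": 0,"rx": 0,"ry": 0,"rz": 0,"claw": 0.024},{"x": 0,"y": 0,"z": 0,"rx": 0,"ry": 0,"rz": 0,"claw": 0.024},{"x": 0,"y": 0,"z": 0,"rx": 0,"ry": 0,"rz": 0,"claw": 0.024},{"x": 0,"y": 0,"z": -0.03,"rx": 0,"ry": 0,"rz": 0,"claw": 0.024},{"x": 0,"y": 0,"z": -0.07,"rx": 0,"ry": 0,"rz": 0,"claw": 0.024},{"x": 0,"y": 0,"z": -0.12,"rx": 0,"ry": 0,"rz": 0,"claw": 0.024},{"x": 0,"y": 0,"z": -0.17,"rx": 0,"ry": 0,"rz": 0,"claw": 0.06},{"x": 0,"y": 0,"z": -0.17,"rx": 0,"ry": 0,"rz": 0,"claw": 0.06}])

```text
time_s: 6.05
eef_pos: [654.3, 8.1, 296.9]
ee_rot: [0.004, 0.681, 0.732, 0.003]
ft_force: [0.4, -0.3, 0.1]
grip_width: 0.385
grasp_force: 0.0
```

```bash
python3 - <<'E'
from h import *
o=observe();w=capture("wrist");cv2.imwrite("pics/w2.png",w[:,:,::-1]);s=capture("side");cv2.imwrite("pics/s2.png",s[:,:,::-1])
t=capture("top");cv2.imwrite("pics/t2.png",t[:,:,::-1])
hsv=cv2.cvtColor(w,cv2.COLOR_RGB2HSV);m=((hsv[...,0]<8)|(hsv[...,0]>172))&(hsv[...,1]>150)&(hsv[...,2]>90)
n,l,st,ce=cv2.connectedComponentsWithStats(m.astype(np.uint8))
print(*[(st[i,4],ce[i].round(),onz("wrist",*ce[i],125,o).round()) for i in range(1,n) if st[i,4]>40],sep="\n")
go((460,-190,300),94.3,o)
both=np.vstack([cv2.resize(w,(480,300)),cv2.resize(s,(480,300))]);cv2.imwrite("pics/b2.png",both[:,:,::-1])
E
```

```text
(np.int32(188), array([78., 61.]), array([334., 155., 125.]))
(np.int32(362), array([316., 183.]), array([654.,   9., 125.]))
d [-0.1833 -0.2082 -0.0051] rot [ 0.01    0.0008 -0.0018] J6 -0.1 at [654.3   8.1 296.9] F [ 0.4 -0.3  0.1]
```

View pics/b2.png

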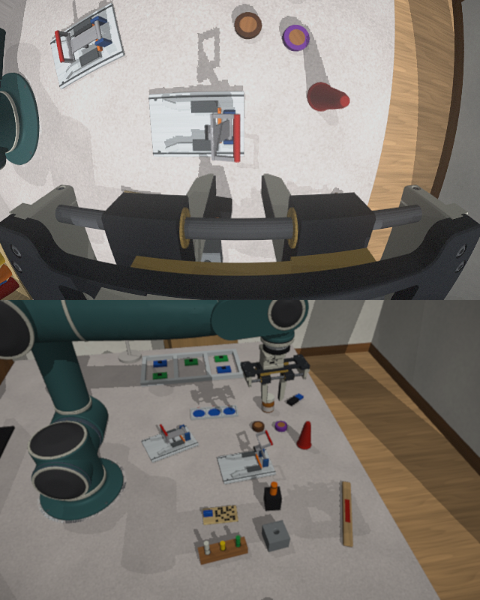

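The clip stays open, with its bar measured at (654,9,125). Next is the plate.

```bash
cat >> h.py <<'E'
def plate(n,im,o,box):
    hsv=cv2.cvtColor(im,cv2.COLOR_RGB2HSV);H,S,V=cv2.split(hsv);u0,u1,v0,v1=box
    k=np.zeros(H.shape,bool);k[v0:v1,u0:u1]=1
    b=(H>100)&(H<130)&(S>120)&(V>60)&k; y=(H>12)&(H<32)&(S>60)&(V>110)&k
    y=cv2.morphologyEx(y.astype(np.uint8),cv2.MORPH_CLOSE,np.ones((7,7)))
    nn,l,st,ce=cv2.connectedComponentsWithStats(y);i=1+np.argmax(st[1:,4]);cs,_=cv2.findContours((l==i).astype(np.uint8),0,2)
    c=max(cs,key=cv2.contourArea)[:,0]
    P=np.array([onz(n,a,q,6,o)[:2] for a,q in c],np.float32);r=cv2.minAreaRect(P)
    v,u=np.nonzero(b);B=np.array([onz(n,a,q,28,o)[:2] for a,q in zip(u,v)]).mean(0)
    d=B-np.array(r[0]);print("plate",r,"ridge",B.round(1),len(u),"yaw from ridge",np.degrees(np.arctan2(-d[1],-d[0])),np.hypot(*d))
E
python3 - <<'E'
from h import *
plate("top",cv2.imread("pics/t2.png")[:,:,::-1].copy(),None,(370,415,205,270))
go((420,-190,230),0)
E
```

```text
plate ((455.3336181640625, -191.2909393310547), (60.848445892333984, 110.57491302490234), 87.85832977294922) ridge [ 417.6 -188.5] 38 yaw from ridge -4.270768599626307 37.811013033410504
d [-0.1805 -0.2468  0.0582] rot [-5.0000e-04  2.0000e-04  1.6439e+00] J6 -0.1 at [652.9   8.  288.1] F [-0.1  0.9 -0.5]
```

play_rows(moves=[{"x": -0.022,"y": -0.031,"z": 0.0,"rx": 0,"ry": 0,"rz": 0.15,"claw": 0.06},{"x": -0.045,"y": -0.062,"z": 0.0,"rx": 0,"ry": 0,"rz": 0.3,"claw": 0.06},{"x": -0.068,"y": -0.093,"z": 0.0,"rx": 0,"ry": 0,"rz": 0.45,"claw": 0.06},{"x": -0.09,"y": -0.124,"z": 0.01,"rx": 0,"ry": 0,"rz": 0.6,"claw": 0.06},{"x": -0.113,"y": -0.155,"z": 0.02,"rx": 0,"ry": 0,"rz": 0.75,"claw": 0.06},{"x": -0.135,"y": -0.186,"z": 0.03,"rx": 0,"ry": 0,"rz": 0.9,"claw": 0.06},{"x": -0.158,"y": -0.217,"z": 0.04,"rx": 0,"ry": 0,"rz": 1.05,"claw": 0.06},{"x": -0.18,"y": -0.247,"z": 0.058,"rx": 0,"ry": 0,"rz": 1.2,"claw": 0.06}])

```text
time_s: 7.0
eef_pos: [418.4, -190.2, 229.3]
ee_rot: [-0.0, 0.976, 0.217, -0.0]
ft_force: [-0.0, -0.3, 0.2]
grip_width: 0.647
grasp_force: 0.0
```

```bash
python3 -c "
from h import *
go((417.5,-189.3,200),-2.5)"
```

```text
d [-0.0004 -0.0011  0.0293] rot [-0.0006  0.0007  0.4816] J6 0.65 at [ 418.4 -190.2  229.3] F [-0.  -0.3  0.2]
```

play_rows(moves=[{"x": 0,"y": -0.001,"z": 0.01,"rx": 0,"ry": 0,"rz": 0.14,"claw": 0.06},{"x": 0,"y": -0.001,"z": 0.02,"rx": 0,"ry": 0,"rz": 0.28,"claw": 0.06},{"x": 0,"y": -0.001,"z": 0.03,"rx": 0,"ry": 0,"rz": 0.42,"claw": 0.06},{"x": 0,"y": -0.001,"z": 0.03,"rx": 0,"ry": 0,"rz": 0.482,"claw": 0.06},{"x": 0,"y": -0.001,"z": 0.03,"rx": 0,"ry": 0,"rz": 0.482,"claw": 0.06},{"x": 0,"y": -0.001,"z": 0.03,"rx": 0,"ry": 0,"rz": 0.482,"claw": 0.06}])

```text
time_s: 7.6
eef_pos: [419.2, -188.5, 199.9]
ee_rot: [-0.0, 1.0, -0.018, -0.001]
ft_force: [0.2, 0.1, 0.5]
grip_width: 0.643
grasp_force: 0.0
```

```bash
python3 - <<'E'
from h import *
o=observe();w=capture("wrist");cv2.imwrite("pics/w3.png",w[:,:,::-1])
print(proj("wrist",(417.5,-189.3,28),o),proj("wrist",(455,-191,6),o))
plate("wrist",w,o,(230,410,60,300))
go((417.5,-189.3,28),-2.5,o)
E
```

```text
[319.31341626 184.92500413] [319.56273266 148.60307925]
plate ((454.87042236328125, -192.79998779296875), (59.7025260925293, 109.30725860595703), 87.46625518798828) ridge [ 417.3 -191.1] 225 yaw from ridge -2.5230251460355424 37.600270871843925
d [-0.0014  0.0009  0.1719] rot [-0.0006  0.0012  0.0077] J6 1.13 at [ 419.2 -188.5  199.9] F [0.2 0.1 0.5]
```

View pics/w3.png

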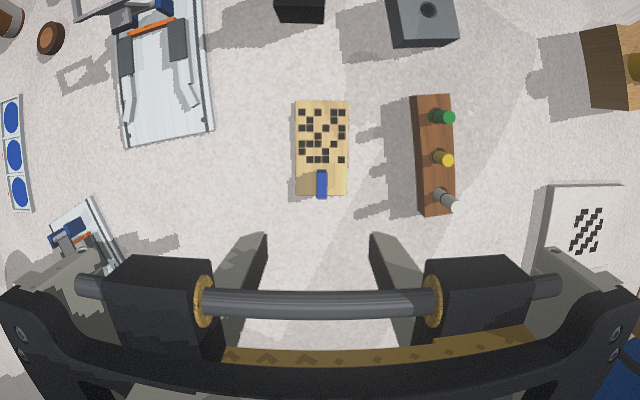

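The plate is at (322,147) with its ridge at (322,184), where expected. I'll grasp the ridge.

play_rows(moves=[{"x": -0.0017,"y": 0.0027,"z": 0.04,"rx": 0,"ry": 0,"rz": 0.008,"claw": 0.06},{"x": -0.0017,"y": 0.0027,"z": 0.08,"rx": 0,"ry": 0,"rz": 0.008,"claw": 0.05},{"x": -0.0017,"y": 0.0027,"z": 0.12,"rx": 0,"ry": 0,"rz": 0.008,"claw": 0.045},{"x": -0.0017,"y": 0.0027,"z": 0.15,"rx": 0,"ry": 0,"rz": 0.008,"claw": 0.04},{"x": -0.0017,"y": 0.0027,"z": 0.172,"rx": 0,"ry": 0,"rz": 0.008,"claw": 0.035},{"x": -0.0017,"y": 0.0027,"z": 0.183,"rx": 0,"ry": 0,"rz": 0.008,"claw": 0.035},{"x": -0.0017,"y": 0.0027,"z": 0.183,"rx": 0,"ry": 0,"rz": 0.008,"claw": 0.035},{"x": -0.0017,"y": 0.0027,"z": 0.183,"rx": 0,"ry": 0,"rz": 0.008,"claw": 0.03}])

```text
time_s: 8.45
eef_pos: [418.1, -191.6, 18.8]
ee_rot: [0.0, 1.0, -0.023, 0.0]
ft_force: [-0.2, -0.6, 0.7]
grip_width: 0.34
grasp_force: 0.0
```

play_rows(moves=[{"x": 0,"y": 0,"z": 0,"rx": 0,"ry": 0,"rz": 0,"claw": 0.0},{"x": 0,"y": 0,"z": 0,"rx": 0,"ry": 0,"rz": 0,"claw": 0.0},{"x": 0,"y": 0,"z": 0,"rx": 0,"ry": 0,"rz": 0,"claw": 0.0},{"x": 0,"y": 0,"z": 0,"rx": 0,"ry": 0,"rz": 0,"claw": 0.0},{"x": 0,"y": 0,"z": 0,"rx": 0,"ry": 0,"rz": 0,"claw": 0.0},{"x": 0,"y": 0,"z": 0,"rx": 0,"ry": 0,"rz": 0,"claw": 0.0}])

```text
time_s: 9.05
eef_pos: [418.0, -191.5, 18.5]
ee_rot: [0.0, 1.0, -0.023, 0.0]
ft_force: [-1.7, 0.4, 7.2]
grip_width: 0.126
grasp_force: 30.0
```

```bash
python3 - <<'E'
from h import *
o=observe();print(o["grip_width"],o["grasp_force"],rot(o["ee_rot"]).round(3).tolist())
O=np.array([579.5,3.3]);u=np.array([.9972,.075])
for bx in (-95,-70,-15): print(bx,(O+(bx-38)*u).round(1))
go((*(O+(-100-38)*u),60),4.3,o)
E
```

```text
0.1259039399746728 29.999864101409912 [[0.999, -0.046, 0.001], [-0.046, -0.999, -0.0], [0.001, 0.0, -1.0]]
-95 [446.9  -6.7]
-70 [471.8  -4.8]
-15 [526.6  -0.7]
d [ 0.0154 -0.1854 -0.0415] rot [ 0.0005 -0.0009 -0.1213] J6 1.13 at [ 418.  -191.5   18.5] F [-1.7  0.4  7.2]
```

play_rows(moves=[{"x": 0,"y": 0,"z": -0.025,"rx": 0,"ry": 0,"rz": 0,"claw": 0.0},{"x": -0.002,"y": -0.03,"z": -0.04,"rx": 0,"ry": 0,"rz": -0.03,"claw": 0.0},{"x": -0.005,"y": -0.07,"z": -0.04,"rx": 0,"ry": 0,"rz": -0.06,"claw": 0.0},{"x": -0.008,"y": -0.11,"z": -0.04,"rx": 0,"ry": 0,"rz": -0.09,"claw": 0.0},{"x": -0.0114,"y": -0.15,"z": -0.04,"rx": 0,"ry": 0,"rz": -0.121,"claw": 0.0},{"x": -0.0114,"y": -0.182,"z": -0.04,"rx": 0,"ry": 0,"rz": -0.121,"claw": 0.0},{"x": -0.0114,"y": -0.182,"z": -0.04,"rx": 0,"ry": 0,"rz": -0.121,"claw": 0.0},{"x": -0.0114,"y": -0.182,"z": -0.04,"rx": 0,"ry": 0,"rz": -0.121,"claw": 0.0}])

```text
time_s: 9.85
eef_pos: [414.7, -8.7, 57.8]
ee_rot: [0.0, 0.999, 0.038, 0.0]
ft_force: [-0.1, 0.8, -1.4]
grip_width: 0.126
grasp_force: 30.0
```

```bash
python3 - <<'E'
from h import *
o=observe();w=capture("wrist");cv2.imwrite("pics/w4.png",w[:,:,::-1]);print(o["grip_width"])
O=np.array([579.5,3.3]);u=np.array([.9972,.075])
go((*(O-165*u),30),4.3,o);go((*(O-52*u),29.5),4.3,o)
cv2.imwrite("pics/c4.png",cv2.resize(w[0:240,160:480],(800,600),interpolation=cv2.INTER_CUBIC)[:,:,::-1])
E
```

```text
0.12604491069552157
d [0.0003 0.0004 0.0278] rot [ 0.0003 -0.0001  0.0016] J6 1.41 at [414.7  -8.7  57.8] F [-0.1  0.8 -1.4]
d [0.1133 0.0006 0.0284] rot [ 0.0003 -0.0001  0.0016] J6 1.41 at [414.7  -8.7  57.8] F [-0.1  0.8 -1.4]
```

View pics/c4.png

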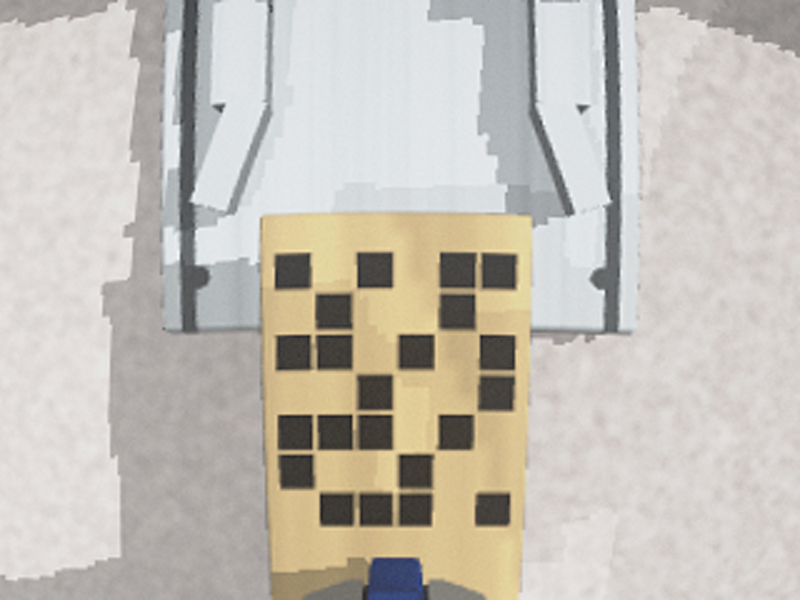

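play_rows(moves=[{"x": 0.0,"y": 0.0015,"z": 0.014,"rx": 0,"ry": 0,"rz": 0,"claw": 0.0},{"x": 0.0,"y": 0.0015,"z": 0.028,"rx": 0,"ry": 0,"rz": 0,"claw": 0.0},{"x": 0.0,"y": 0.0015,"z": 0.028,"rx": 0,"ry": 0,"rz": 0,"claw": 0.0},{"x": 0.02,"y": 0.0015,"z": 0.028,"rx": 0,"ry": 0,"rz": 0,"claw": 0.0},{"x": 0.04,"y": 0.0015,"z": 0.028,"rx": 0,"ry": 0,"rz": 0,"claw": 0.0},{"x": 0.06,"y": 0.0015,"z": 0.028,"rx": 0,"ry": 0,"rz": 0,"claw": 0.0},{"x": 0.075,"y": 0.0015,"z": 0.0285,"rx": 0,"ry": 0,"rz": 0,"claw": 0.0},{"x": 0.075,"y": 0.0015,"z": 0.0285,"rx": 0,"ry": 0,"rz": 0,"claw": 0.0}])

```text
time_s: 10.7
eef_pos: [490.4, -5.2, 28.8]
ee_rot: [-0.0, 0.999, 0.037, -0.0]
ft_force: [1.2, -0.7, 1.8]
grip_width: 0.129
grasp_force: 30.0
```

play_rows(moves=[{"x": 0.01,"y": 0,"z": 0,"rx": 0,"ry": 0,"rz": 0,"claw": 0.0},{"x": 0.02,"y": 0,"z": 0,"rx": 0,"ry": 0,"rz": 0,"claw": 0.0},{"x": 0.03,"y": 0,"z": 0,"rx": 0,"ry": 0,"rz": 0,"claw": 0.0},{"x": 0.033,"y": 0,"z": 0,"rx": 0,"ry": 0,"rz": 0,"claw": 0.0},{"x": 0.036,"y": 0,"z": 0,"rx": 0,"ry": 0,"rz": 0,"claw": 0.0},{"x": 0.036,"y": 0,"z": 0,"rx": 0,"ry": 0,"rz": 0,"claw": 0.0}])

```text
time_s: 11.3
eef_pos: [525.5, -2.2, 29.2]
ee_rot: [-0.0, 0.999, 0.037, -0.0]
ft_force: [0.6, 0.3, -1.9]
grip_width: 0.127
grasp_force: 30.0
```

```bash
python3 - <<'E'
from h import *
O=np.array([579.5,3.3]);u=np.array([.9972,.075])
go((*(O-52*u),29.5),4.3);o=observe();print((o["eef_pos"][:2]-O)@u)
E
```

```text
d [ 0.0022 -0.0014 -0.0003] rot [-0.      0.0002 -0.0002] J6 1.44 at [525.5  -2.2  29.2] F [ 0.6  0.3 -1.9]
-54.24253371427787
```

Not touching yet, so I'll push on gently.

play_rows(moves=[{"x": 0.001,"y": 0,"z": 0,"rx": 0,"ry": 0,"rz": 0,"claw": 0.0},{"x": 0.002,"y": 0,"z": 0,"rx": 0,"ry": 0,"rz": 0,"claw": 0.0},{"x": 0.003,"y": 0,"z": 0,"rx": 0,"ry": 0,"rz": 0,"claw": 0.0},{"x": 0.003,"y": 0,"z": 0,"rx": 0,"ry": 0,"rz": 0,"claw": 0.0}])

```text
time_s: 11.7
eef_pos: [526.2, -2.2, 29.0]
ee_rot: [0.0, 0.999, 0.037, -0.003]
ft_force: [-22.0, -2.1, 11.6]
grip_width: 0.129
grasp_force: 30.0
```

play_rows(moves=[{"x": 0.001,"y": 0,"z": 0,"rx": 0,"ry": 0,"rz": 0,"claw": 0.0},{"x": 0.002,"y": 0,"z": 0,"rx": 0,"ry": 0,"rz": 0,"claw": 0.0},{"x": 0.002,"y": 0,"z": 0,"rx": 0,"ry": 0,"rz": 0,"claw": 0.0}])

```text
time_s: 12.0
eef_pos: [527.2, -2.1, 28.8]
ee_rot: [0.0, 0.999, 0.037, -0.004]
ft_force: [-30.8, -3.6, 16.4]
grip_width: 0.124
grasp_force: 30.0
```

play_rows(moves=[{"x": -0.002,"y": 0,"z": 0,"rx": 0,"ry": 0,"rz": 0,"claw": 0.03},{"x": -0.002,"y": 0,"z": 0,"rx": 0,"ry": 0,"rz": 0,"claw": 0.03},{"x": -0.002,"y": 0,"z": -0.002,"rx": 0,"ry": 0,"rz": 0,"claw": 0.03},{"x": -0.002,"y": 0,"z": -0.03,"rx": 0,"ry": 0,"rz": 0,"claw": 0.03},{"x": -0.002,"y": 0,"z": -0.07,"rx": 0,"ry": 0,"rz": 0,"claw": 0.03},{"x": -0.002,"y": 0,"z": -0.12,"rx": 0,"ry": 0,"rz": 0,"claw": 0.03},{"x": -0.002,"y": 0,"z": -0.17,"rx": 0,"ry": 0,"rz": 0,"claw": 0.03},{"x": -0.002,"y": 0,"z": -0.21,"rx": 0,"ry": 0,"rz": 0,"claw": 0.03}])

```text
time_s: 12.8
eef_pos: [528.6, -1.9, 242.8]
ee_rot: [0.0, 0.999, 0.037, 0.001]
ft_force: [0.4, -0.6, -0.5]
grip_width: 0.326
grasp_force: 0.0
```

```bash
python3 - <<'E'
from h import *
o=observe();w=capture("wrist");cv2.imwrite("pics/w5.png",w[:,:,::-1])
O=np.array([579.5,3.3]);u=np.array([.9972,.075])
plate("wrist",w,o,(250,390,90,260));print("home",O-15*u,"ridge",O-53*u)
go((654,8.5,240),94.3,o);print(o["joint_pos"].round(2))
cv2.imwrite("pics/c5.png",cv2.resize(w[0:240,160:480],(800,600),interpolation=cv2.INTER_CUBIC)[:,:,::-1])
E
```

```text
plate ((563.805908203125, 2.323406219482422), (113.40145111083984, 70.69422149658203), 4.278003692626953) ridge [528.9  -2.5] 226 yaw from ridge 7.888747287774757 35.237770689218586
home [564.542   2.175] ridge [526.6484  -0.675 ]
d [ 0.1258 -0.001   0.0031] rot [ 0.0022 -0.0018 -1.571 ] J6 1.44 at [528.6  -1.9 242.8] F [ 0.4 -0.6 -0.5]
[-0.05 -0.21  1.73  0.    1.62  1.44]
```

View pics/c5.png

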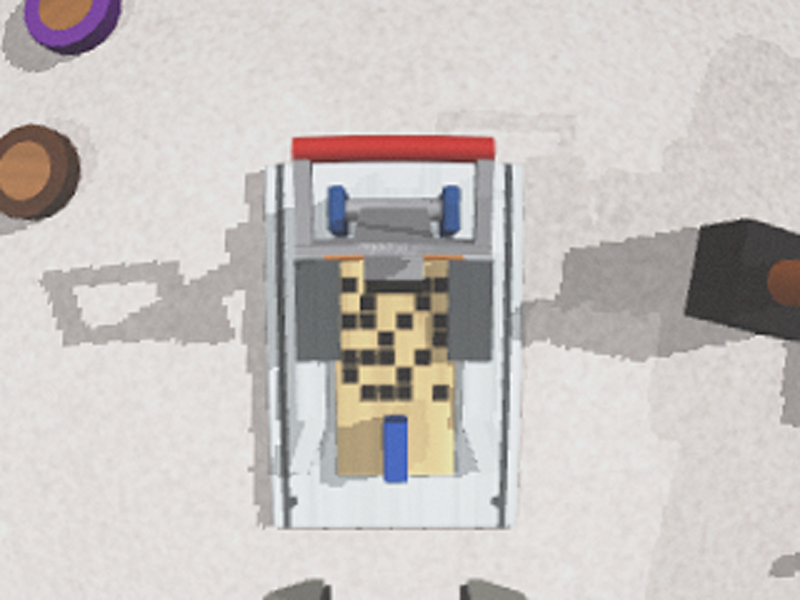

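play_rows(moves=[{"x": 0.02,"y": 0,"z": 0,"rx": 0,"ry": 0,"rz": -0.14,"claw": 0.03},{"x": 0.04,"y": 0,"z": 0,"rx": 0,"ry": 0,"rz": -0.28,"claw": 0.03},{"x": 0.06,"y": 0,"z": 0,"rx": 0,"ry": 0,"rz": -0.42,"claw": 0.03},{"x": 0.08,"y": 0,"z": 0,"rx": 0,"ry": 0,"rz": -0.56,"claw": 0.03},{"x": 0.1,"y": 0,"z": 0,"rx": 0,"ry": 0,"rz": -0.7,"claw": 0.03},{"x": 0.12,"y": 0,"z": 0,"rx": 0,"ry": 0,"rz": -0.84,"claw": 0.03},{"x": 0.126,"y": -0.001,"z": 0,"rx": 0,"ry": 0,"rz": -0.98,"claw": 0.03},{"x": 0.126,"y": -0.001,"z": 0,"rx": 0,"ry": 0,"rz": -1.12,"claw": 0.022}])

```text
time_s: 13.65
eef_pos: [654.9, 8.6, 238.5]
ee_rot: [-0.0, 0.825, 0.565, -0.0]
ft_force: [-0.3, -0.7, 0.7]
grip_width: 0.275
grasp_force: 0.0
```

```bash
python3 - <<'E'
from h import *
go((654,8.5,200),94.3)
E
```

```text
d [-0.0004 -0.0007  0.0385] rot [-0.0007  0.     -0.4452] J6 0.34 at [654.9   8.6 238.5] F [-0.3 -0.7  0.7]
```

play_rows(moves=[{"x": 0,"y": 0,"z": 0.0,"rx": 0,"ry": 0,"rz": -0.14,"claw": 0.022},{"x": 0,"y": 0,"z": 0.0,"rx": 0,"ry": 0,"rz": -0.28,"claw": 0.022},{"x": 0,"y": 0,"z": 0.02,"rx": 0,"ry": 0,"rz": -0.42,"claw": 0.022},{"x": 0,"y": 0,"z": 0.03,"rx": 0,"ry": 0,"rz": -0.445,"claw": 0.022},{"x": 0,"y": 0,"z": 0.03,"rx": 0,"ry": 0,"rz": -0.445,"claw": 0.022},{"x": 0,"y": 0,"z": 0.03,"rx": 0,"ry": 0,"rz": -0.445,"claw": 0.022}])

```text
time_s: 14.25
eef_pos: [654.1, 8.4, 209.5]
ee_rot: [-0.0, 0.684, 0.73, -0.0]
ft_force: [0.6, -0.6, 0.2]
grip_width: 0.233
grasp_force: 0.0
```

```bash
python3 - <<'E'
from h import *
o=observe();w=capture("wrist")
hsv=cv2.cvtColor(w,cv2.COLOR_RGB2HSV);m=((hsv[...,0]<8)|(hsv[...,0]>172))&(hsv[...,1]>150)&(hsv[...,2]>90)
n,l,st,ce=cv2.connectedComponentsWithStats(m.astype(np.uint8))
print(*[(st[i],onz("wrist",*ce[i],126,o).round(1)) for i in range(1,n) if st[i,4]>100],sep="\n")
go((654,8.5,117),94.3,o);print(o["grip_width"])
E
```

```text
(array([ 35,  35,  12,  49, 240], dtype=int32), array([348.4, 151.9, 126. ]))
(array([312, 167,  11,  83, 814], dtype=int32), array([654.,   9., 126.]))
d [ 0.0001 -0.      0.0925] rot [-0.0001 -0.     -0.0094] J6 -0.09 at [654.1   8.4 209.5] F [ 0.6 -0.6  0.2]
0.23324364024403604
```

play_rows(moves=[{"x": 0,"y": 0,"z": 0.04,"rx": 0,"ry": 0,"rz": -0.009,"claw": 0.022},{"x": 0,"y": 0,"z": 0.07,"rx": 0,"ry": 0,"rz": -0.009,"claw": 0.022},{"x": 0,"y": 0,"z": 0.0905,"rx": 0,"ry": 0,"rz": -0.009,"claw": 0.022},{"x": 0,"y": 0,"z": 0.0905,"rx": 0,"ry": 0,"rz": -0.009,"claw": 0.022},{"x": 0,"y": 0,"z": 0.0905,"rx": 0,"ry": 0,"rz": -0.009,"claw": 0.0},{"x": 0,"y": 0,"z": 0.0905,"rx": 0,"ry": 0,"rz": -0.009,"claw": 0.0},{"x": 0,"y": 0,"z": 0.0905,"rx": 0,"ry": 0,"rz": -0.009,"claw": 0.0},{"x": 0,"y": 0,"z": 0.0905,"rx": 0,"ry": 0,"rz": -0.009,"claw": 0.0}])

```text
time_s: 15.1
eef_pos: [654.8, 8.4, 120.8]
ee_rot: [0.001, 0.679, 0.734, 0.001]
ft_force: [-1.1, -0.0, 6.4]
grip_width: 0.098
grasp_force: 30.0
```

```bash
python3 - <<'E'
from h import *
o=observe();print(o["grip_width"],o["grasp_force"],o["eef_pos"],o["ft_force"])
O=np.array([579.5,3.3]);u=np.array([.9972,.075]);bx=(o["eef_pos"][:2]-O)@u
a0=np.arccos((62-bx)/88)-.421;print("bx",bx,"a",a0)
p0=.421+a0
for a in np.r_[np.arange(a0,.05,-.09),.05]:
    p=.421+a; print(round(a,2), "y %.4f z %.4f"%((62-88*np.cos(p)-bx)/1000, -(88*np.sin(p)-88*np.sin(p0))/1000))
E
```

```text
0.09813743430845774 30.00156193971634 [654.79383025   8.41408482 120.75904268] [-1.0537284 -0.0477574  6.3550458]
bx 75.46656388631915 a 1.3034291156750173
1.3 y 0.0000 z -0.0000
1.21 y -0.0079 z -0.0009
1.12 y -0.0158 z -0.0010
1.03 y -0.0237 z -0.0004
0.94 y -0.0315 z 0.0008
0.85 y -0.0392 z 0.0028
0.76 y -0.0466 z 0.0055
0.67 y -0.0538 z 0.0088
0.58 y -0.0607 z 0.0127
0.49 y -0.0672 z 0.0172
0.4 y -0.0732 z 0.0224
0.31 y -0.0788 z 0.0280
0.22 y -0.0838 z 0.0341
0.13 y -0.0883 z 0.0406
0.05 y -0.0919 z 0.0470
```

play_rows(moves=[{"x": 0,"y": -0.0079,"z": -0.0009,"rx": 0,"ry": 0,"rz": 0,"claw": 0.0},{"x": 0,"y": -0.0158,"z": -0.001,"rx": 0,"ry": 0,"rz": 0,"claw": 0.0},{"x": 0,"y": -0.0237,"z": -0.0004,"rx": 0,"ry": 0,"rz": 0,"claw": 0.0},{"x": 0,"y": -0.0315,"z": 0.0008,"rx": 0,"ry": 0,"rz": 0,"claw": 0.0},{"x": 0,"y": -0.0392,"z": 0.0028,"rx": 0,"ry": 0,"rz": 0,"claw": 0.0},{"x": 0,"y": -0.0466,"z": 0.0055,"rx": 0,"ry": 0,"rz": 0,"claw": 0.0},{"x": 0,"y": -0.0538,"z": 0.0088,"rx": 0,"ry": 0,"rz": 0,"claw": 0.0},{"x": 0,"y": -0.0538,"z": 0.0088,"rx": 0,"ry": 0,"rz": 0,"claw": 0.0}])

```text
time_s: 15.9
eef_pos: [599.0, 4.2, 109.3]
ee_rot: [-0.001, 0.679, 0.734, -0.001]
ft_force: [-2.0, 1.4, 3.0]
grip_width: 0.096
grasp_force: 30.0
```

play_rows(moves=[{"x": 0,"y": -0.0069,"z": 0.0039,"rx": 0,"ry": 0,"rz": 0,"claw": 0.0},{"x": 0,"y": -0.0134,"z": 0.0084,"rx": 0,"ry": 0,"rz": 0,"claw": 0.0},{"x": 0,"y": -0.0194,"z": 0.0136,"rx": 0,"ry": 0,"rz": 0,"claw": 0.0},{"x": 0,"y": -0.025,"z": 0.0192,"rx": 0,"ry": 0,"rz": 0,"claw": 0.0},{"x": 0,"y": -0.03,"z": 0.0253,"rx": 0,"ry": 0,"rz": 0,"claw": 0.0},{"x": 0,"y": -0.0345,"z": 0.0318,"rx": 0,"ry": 0,"rz": 0,"claw": 0.0},{"x": 0,"y": -0.0375,"z": 0.037,"rx": 0,"ry": 0,"rz": 0,"claw": 0.0},{"x": 0,"y": -0.0375,"z": 0.037,"rx": 0,"ry": 0,"rz": 0,"claw": 0.0}])

```text
time_s: 16.7
eef_pos: [562.3, 1.3, 71.9]
ee_rot: [-0.001, 0.679, 0.734, -0.0]
ft_force: [1.5, 3.9, -2.0]
grip_width: 0.095
grasp_force: 30.0
```

play_rows(moves=[{"x": 0,"y": 0,"z": 0,"rx": 0,"ry": 0,"rz": 0,"claw": 0.03},{"x": 0,"y": 0,"z": 0,"rx": 0,"ry": 0,"rz": 0,"claw": 0.03},{"x": 0,"y": 0,"z": 0,"rx": 0,"ry": 0,"rz": 0,"claw": 0.03},{"x": 0,"y": 0,"z": -0.03,"rx": 0,"ry": 0,"rz": 0,"claw": 0.03},{"x": 0,"y": 0,"z": -0.07,"rx": 0,"ry": 0,"rz": 0,"claw": 0.03},{"x": 0,"y": 0,"z": -0.12,"rx": 0,"ry": 0,"rz": 0,"claw": 0.04},{"x": 0,"y": 0,"z": -0.16,"rx": 0,"ry": 0,"rz": 0,"claw": 0.04},{"x": 0,"y": 0,"z": -0.16,"rx": 0,"ry": 0,"rz": 0,"claw": 0.04}])

```text
time_s: 17.5
eef_pos: [564.6, 1.1, 239.5]
ee_rot: [0.003, 0.679, 0.734, 0.003]
ft_force: [0.9, -0.2, -1.4]
grip_width: 0.428
grasp_force: 0.0
```

```bash
python3 - <<'E'
from h import *
o=observe();w=capture("wrist");cv2.imwrite("pics/w6.png",w[:,:,::-1])
hsv=cv2.cvtColor(w,cv2.COLOR_RGB2HSV);H,S,V=cv2.split(hsv)
m=((H<8)|(H>172))&(S>150)&(V>90);m[:,:250]=0;m[:,380:]=0
v,u=np.nonzero(m);print("bar",len(u),onz("wrist",u.mean(),v.mean(),78,o).round(1),"expect 561,2 ")
# stand rod handle (orange) from w2/top
t=capture("top");cv2.imwrite("pics/t6.png",t[:,:,::-1])
hs=cv2.cvtColor(cv2.imread("pics/top0.png"),cv2.COLOR_BGR2HSV)
m=(hs[...,0]>3)&(hs[...,0]<18)&(hs[...,1]>180)&(hs[...,2]>140);z=np.zeros_like(m);z[155:190,375:405]=m[155:190,375:405]
v,u=np.nonzero(z);p=onz("top",u.mean(),v.mean(),100,o);print("rod",len(u),u.mean(),v.mean(),p.round(1))
go((625,-170,240),94.3,o);print(o["joint_pos"].round(2))
cv2.imwrite("pics/c6.png",cv2.resize(w[60:260,200:440],(720,600),interpolation=cv2.INTER_CUBIC)[:,:,::-1])
E
```

```text
bar 507 [562.7   1.7  78. ] expect 561,2 
rod 37 389.7027027027027 168.86486486486487 [ 630.8 -177.7  100. ]
d [-1.753e-01  4.690e-02  1.000e-04] rot [0.0082 0.0012 0.0028] J6 -0.12 at [564.6   1.1 239.5] F [ 0.9 -0.2 -1.4]
[-0.04 -0.13  1.67 -0.    1.6  -0.12]
```

View pics/c6.png

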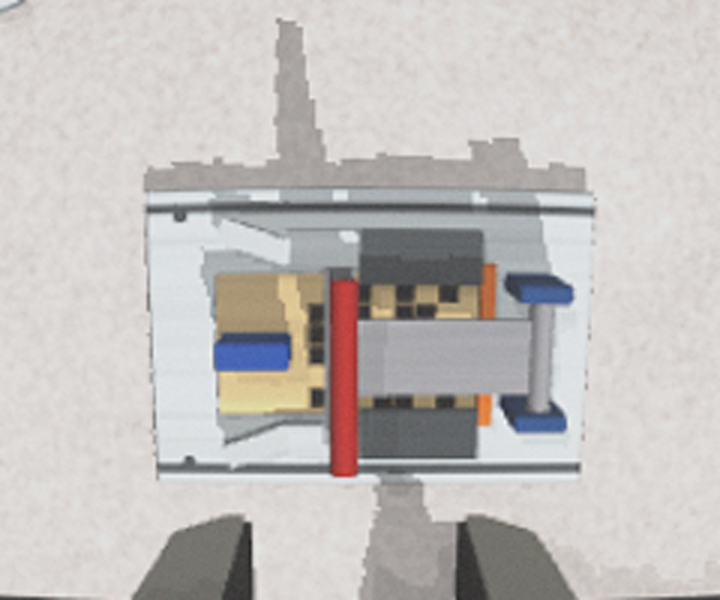

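play_rows(moves=[{"x": -0.04,"y": 0.012,"z": 0,"rx": 0,"ry": 0,"rz": 0,"claw": 0.05},{"x": -0.08,"y": 0.025,"z": 0,"rx": 0,"ry": 0,"rz": 0,"claw": 0.05},{"x": -0.12,"y": 0.037,"z": 0,"rx": 0,"ry": 0,"rz": 0,"claw": 0.05},{"x": -0.16,"y": 0.048,"z": 0,"rx": 0,"ry": 0,"rz": 0,"claw": 0.05},{"x": -0.183,"y": 0.053,"z": 0,"rx": 0,"ry": 0,"rz": 0,"claw": 0.05},{"x": -0.183,"y": 0.053,"z": 0,"rx": 0,"ry": 0,"rz": 0,"claw": 0.05},{"x": -0.183,"y": 0.053,"z": 0,"rx": 0,"ry": 0,"rz": 0,"claw": 0.05}])

```text
time_s: 18.3
eef_pos: [629.7, -177.0, 231.1]
ee_rot: [-0.001, 0.679, 0.734, -0.0]
ft_force: [-1.1, 1.1, 0.3]
grip_width: 0.538
grasp_force: 0.0
```

```bash
python3 - <<'E'
from h import *
o=observe();w=capture("wrist");cv2.imwrite("pics/w7.png",w[:,:,::-1]);import pickle;pickle.dump(o,open("o7.pkl","wb"))
print(o["eef_pos"],proj("wrist",(630,-177,105),o),proj("wrist",(605,-302,50),o))
hs=cv2.cvtColor(w,cv2.COLOR_RGB2HSV)
m=(hs[...,0]>3)&(hs[...,0]<18)&(hs[...,1]>180)&(hs[...,2]>100);m[:,:270]=0;m[:,370:]=0;m[:100]=0
n,l,st,ce=cv2.connectedComponentsWithStats(m.astype(np.uint8))
print(*[(st[i],onz("wrist",*ce[i],95,o).round(1)) for i in range(1,n) if st[i,4]>40],sep="\n")
cv2.imwrite("pics/c7.png",cv2.resize(w[100:340,200:440],(600,600),interpolation=cv2.INTER_CUBIC)[:,:,::-1])
E
```

```text
[ 629.6520425  -177.00592406  231.14792277] [318.16636774 195.23495324] [290.70953394 277.94364908]
```

View pics/c7.png

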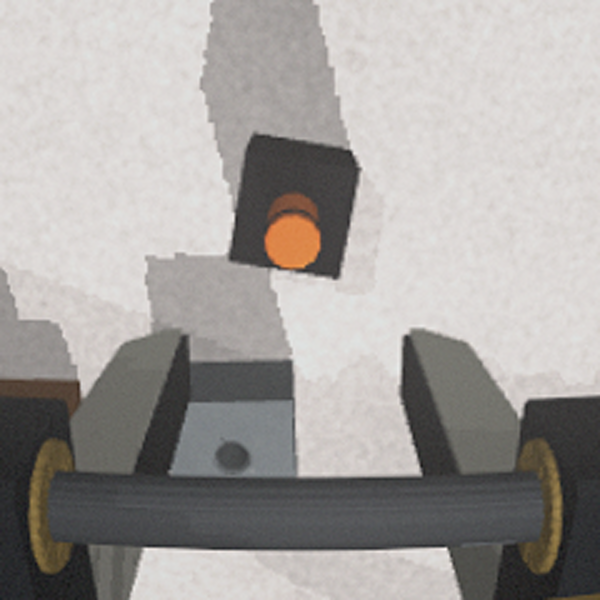

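The handle top is at pixel (316.8,196.4) and the hole mouth at (292.8,282.4).

```bash
python3 - <<'E'
from h import *
import pickle;o=pickle.load(open("o7.pkl","rb"))
print("rod",onz("wrist",316.8,196.4,107,o)[:2],"hole",onz("wrist",292.8,282.4,50,o)[:2])
t=cv2.imread("pics/top0.png")
# stand top & hole & block in first top view
g=cv2.cvtColor(t,cv2.COLOR_BGR2GRAY);s=g[172:196,420:444];print(np.unravel_index(s.argmin(),s.shape))
mm=(g<70)[172:195,422:442];v,u=np.nonzero(mm);print(len(u),"hole top",onz("top",u.mean()+422,v.mean()+172,49)[:2] if len(u) else None)
h=cv2.cvtColor(t,cv2.COLOR_BGR2HSV);m=(h[...,0]>3)&(h[...,0]<18)&(h[...,1]>150)&(h[...,2]>100);z=np.zeros_like(m);z[155:190,375:405]=m[155:190,375:405]
v,u=np.nonzero(z);print("rod px",len(u),u.min(),u.max(),v.min(),v.max())
x,y=onz("wrist",316.8,196.4,107,o)[:2];go((x,y,90),94.3)
E
```

```text
rod [ 628.75730902 -177.70734506] hole [ 607.92701974 -308.38668548]
(np.int64(12), np.int64(0))
54 hole top [ 592.09107072 -303.67266911]
rod px 50 386 393 166 172
d [-0.0013 -0.0008  0.1417] rot [-0.0016 -0.0009  0.003 ] J6 -0.39 at [ 629.7 -176.4  231.7] F [-0.3  1.3 -0. ]
```

play_rows(moves=[{"x": -0.0013,"y": -0.0008,"z": 0.04,"rx": 0,"ry": 0,"rz": 0,"claw": 0.05},{"x": -0.0013,"y": -0.0008,"z": 0.08,"rx": 0,"ry": 0,"rz": 0,"claw": 0.05},{"x": -0.0013,"y": -0.0008,"z": 0.12,"rx": 0,"ry": 0,"rz": 0,"claw": 0.05},{"x": -0.0013,"y": -0.0008,"z": 0.14,"rx": 0,"ry": 0,"rz": 0,"claw": 0.05},{"x": -0.0013,"y": -0.0008,"z": 0.153,"rx": 0,"ry": 0,"rz": 0,"claw": 0.05},{"x": -0.0013,"y": -0.0008,"z": 0.153,"rx": 0,"ry": 0,"rz": 0,"claw": 0.05}])

```text
time_s: 18.95
eef_pos: [628.7, -177.3, 78.5]
ee_rot: [-0.001, 0.679, 0.734, -0.0]
ft_force: [-0.8, -0.3, 0.8]
grip_width: 0.54
grasp_force: 0.0
```

play_rows(moves=[{"x": 0,"y": 0,"z": 0,"rx": 0,"ry": 0,"rz": 0,"claw": 0.0},{"x": 0,"y": 0,"z": 0,"rx": 0,"ry": 0,"rz": 0,"claw": 0.0},{"x": 0,"y": 0,"z": 0,"rx": 0,"ry": 0,"rz": 0,"claw": 0.0},{"x": 0,"y": 0,"z": 0,"rx": 0,"ry": 0,"rz": 0,"claw": 0.0},{"x": 0,"y": 0,"z": 0,"rx": 0,"ry": 0,"rz": 0,"claw": 0.0},{"x": 0,"y": 0,"z": 0,"rx": 0,"ry": 0,"rz": 0,"claw": 0.0}])

```text
time_s: 19.55
eef_pos: [629.7, -178.5, 80.7]
ee_rot: [0.0, 0.679, 0.734, 0.0]
ft_force: [-0.2, 0.9, 5.4]
grip_width: 0.23
grasp_force: 30.0
```

play_rows(moves=[{"x": 0,"y": 0,"z": -0.03,"rx": 0,"ry": 0,"rz": 0,"claw": 0.0},{"x": 0,"y": 0,"z": -0.06,"rx": 0,"ry": 0,"rz": 0,"claw": 0.0},{"x": 0,"y": 0,"z": -0.09,"rx": 0,"ry": 0,"rz": 0,"claw": 0.0},{"x": -0.04,"y": -0.002,"z": -0.09,"rx": 0,"ry": 0,"rz": 0,"claw": 0.0},{"x": -0.08,"y": -0.004,"z": -0.09,"rx": 0,"ry": 0,"rz": 0,"claw": 0.0},{"x": -0.12,"y": -0.006,"z": -0.09,"rx": 0,"ry": 0,"rz": 0,"claw": 0.0},{"x": -0.15,"y": -0.008,"z": -0.09,"rx": 0,"ry": 0,"rz": 0,"claw": 0.0},{"x": -0.18,"y": -0.008,"z": -0.09,"rx": 0,"ry": 0,"rz": 0,"claw": 0.0}])

```text
time_s: 20.35
eef_pos: [635.1, -360.1, 169.8]
ee_rot: [-0.0, 0.679, 0.734, -0.0]
ft_force: [0.1, 0.5, -0.3]
grip_width: 0.233
grasp_force: 30.0
```

play_rows(moves=[{"x": 0,"y": 0,"z": 0,"rx": 0,"ry": 0,"rz": 0,"claw": 0.0},{"x": 0,"y": 0,"z": 0,"rx": 0,"ry": 0,"rz": 0,"claw": 0.0},{"x": 0,"y": 0,"z": 0,"rx": 0,"ry": 0,"rz": 0,"claw": 0.0}])

```text
time_s: 20.65
eef_pos: [635.5, -357.8, 169.9]
ee_rot: [-0.0, 0.679, 0.734, 0.0]
ft_force: [0.8, 0.2, -0.5]
grip_width: 0.231
grasp_force: 30.0
```

```bash
python3 - <<'E'
from h import *
o=observe();w=capture("wrist");cv2.imwrite("pics/w8.png",w[:,:,::-1]);import pickle;pickle.dump(o,open("o8.pkl","wb"))
print(o["eef_pos"],o["grip_width"],o["grasp_force"],proj("wrist",(607,-306,50),o))
print("top est",onz("top",433.5,182.7,50)[:2])
cv2.imwrite("pics/c8.png",cv2.resize(w[20:260,200:440],(600,600),interpolation=cv2.INTER_CUBIC)[:,:,::-1])
E
```

```text
[ 635.49119505 -357.76632046  169.87155993] 0.23120506324790854 29.99977022409439 [290.47818962 139.19337846]
top est [ 606.39144754 -308.64095392]
```

View pics/c8.png

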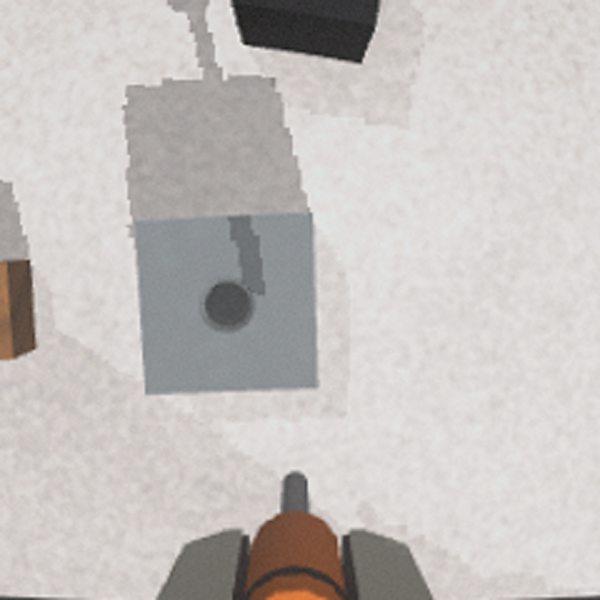

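```bash
python3 - <<'E'
from h import *
import pickle;o=pickle.load(open("o8.pkl","rb"))
p=onz("wrist",291.4,142.4,50,o);print(p,"tip",onz("wrist",317.6,210.8,96,o),o["eef_pos"])
go((p[0],p[1],130),94.3)
E
```

```text
[ 608.02506954 -308.85392041   50.        ] tip [ 635.49007383 -356.59079981   96.        ] [ 635.49119505 -357.76632046  169.87155993]
d [ 0.0507 -0.0236  0.04  ] rot [ 0.     -0.0002  0.0037] J6 -0.63 at [ 635.6 -357.6  170. ] F [ 0.8  0.1 -0.2]
```

play_rows(moves=[{"x": 0.02,"y": -0.01,"z": 0,"rx": 0,"ry": 0,"rz": 0,"claw": 0.0},{"x": 0.04,"y": -0.02,"z": 0,"rx": 0,"ry": 0,"rz": 0,"claw": 0.0},{"x": 0.0505,"y": -0.0236,"z": 0,"rx": 0,"ry": 0,"rz": 0,"claw": 0.0},{"x": 0.0505,"y": -0.0236,"z": 0.02,"rx": 0,"ry": 0,"rz": 0,"claw": 0.0},{"x": 0.0505,"y": -0.0236,"z": 0.036,"rx": 0,"ry": 0,"rz": 0,"claw": 0.0},{"x": 0.0505,"y": -0.0236,"z": 0.046,"rx": 0,"ry": 0,"rz": 0,"claw": 0.0},{"x": 0.0505,"y": -0.0236,"z": 0.056,"rx": 0,"ry": 0,"rz": 0,"claw": 0.0},{"x": 0.0505,"y": -0.0236,"z": 0.06,"rx": 0,"ry": 0,"rz": 0,"claw": 0.0}])

```text
time_s: 21.5
eef_pos: [607.8, -309.9, 108.6]
ee_rot: [-0.001, 0.679, 0.734, -0.0]
ft_force: [-0.6, 0.5, -0.4]
grip_width: 0.232
grasp_force: 30.0
```

play_rows(moves=[{"x": 0,"y": 0,"z": 0.003,"rx": 0,"ry": 0,"rz": 0,"claw": 0.0},{"x": 0,"y": 0,"z": 0.006,"rx": 0,"ry": 0,"rz": 0,"claw": 0.0},{"x": 0,"y": 0,"z": 0.008,"rx": 0,"ry": 0,"rz": 0,"claw": 0.0},{"x": 0,"y": 0,"z": 0.008,"rx": 0,"ry": 0,"rz": 0,"claw": 0.0}])

```text
time_s: 21.9
eef_pos: [608.0, -310.0, 102.0]
ee_rot: [0.0, 0.679, 0.734, 0.0]
ft_force: [0.2, -0.0, -0.6]
grip_width: 0.231
grasp_force: 30.0
```

Past 18 mm with no contact. I'll probe toward 28.

play_rows(moves=[{"x": 0,"y": 0,"z": 0.003,"rx": 0,"ry": 0,"rz": 0,"claw": 0.0},{"x": 0,"y": 0,"z": 0.005,"rx": 0,"ry": 0,"rz": 0,"claw": 0.0},{"x": 0,"y": 0,"z": 0.007,"rx": 0,"ry": 0,"rz": 0,"claw": 0.0},{"x": 0,"y": 0,"z": 0.008,"rx": 0,"ry": 0,"rz": 0,"claw": 0.0},{"x": 0,"y": 0,"z": 0.008,"rx": 0,"ry": 0,"rz": 0,"claw": 0.0}])

```text
time_s: 22.4
eef_pos: [608.3, -310.2, 95.3]
ee_rot: [0.001, 0.679, 0.734, 0.0]
ft_force: [-3.0, 1.3, 8.7]
grip_width: 0.227
grasp_force: 30.0
```

play_rows(moves=[{"x": 0,"y": 0,"z": 0.001,"rx": 0,"ry": 0,"rz": 0,"claw": 0.0},{"x": 0,"y": 0,"z": 0.002,"rx": 0,"ry": 0,"rz": 0,"claw": 0.0},{"x": 0,"y": 0,"z": 0.002,"rx": 0,"ry": 0,"rz": 0,"claw": 0.0}])

```text
time_s: 22.7
eef_pos: [608.6, -310.4, 94.8]
ee_rot: [0.001, 0.679, 0.734, 0.0]
ft_force: [-5.3, 2.7, 21.0]
grip_width: 0.231
grasp_force: 30.1
```

play_rows(moves=[{"x": 0,"y": 0,"z": -0.02,"rx": 0,"ry": 0,"rz": 0,"claw": 0.0},{"x": 0,"y": 0,"z": -0.05,"rx": 0,"ry": 0,"rz": 0,"claw": 0.0},{"x": 0,"y": 0,"z": -0.07,"rx": 0,"ry": 0,"rz": 0,"claw": 0.0},{"x": 0,"y": 0,"z": -0.07,"rx": 0,"ry": 0,"rz": 0,"claw": 0.0}])

```text
time_s: 23.1
eef_pos: [608.9, -310.5, 165.4]
ee_rot: [0.002, 0.679, 0.734, 0.001]
ft_force: [-0.6, 0.9, -0.6]
grip_width: 0.233
grasp_force: 30.0
```

```bash
python3 - <<'E'
from h import *
go((629.5,-178.2,160),94.3)
E
```

```text
d [0.1303 0.0308 0.0051] rot [0.0039 0.0026 0.003 ] J6 -0.59 at [ 608.9 -310.5  165.4] F [-0.6  0.9 -0.6]
```

play_rows(moves=[{"x": 0.04,"y": 0.01,"z": 0,"rx": 0,"ry": 0,"rz": 0,"claw": 0.0},{"x": 0.08,"y": 0.02,"z": 0,"rx": 0,"ry": 0,"rz": 0,"claw": 0.0},{"x": 0.11,"y": 0.027,"z": 0,"rx": 0,"ry": 0,"rz": 0,"claw": 0.0},{"x": 0.1303,"y": 0.0308,"z": 0,"rx": 0,"ry": 0,"rz": 0,"claw": 0.0},{"x": 0.1303,"y": 0.0308,"z": 0.005,"rx": 0,"ry": 0,"rz": 0,"claw": 0.0},{"x": 0.1303,"y": 0.0308,"z": 0.005,"rx": 0,"ry": 0,"rz": 0,"claw": 0.0}])

```text
time_s: 23.7
eef_pos: [628.1, -177.5, 155.2]
ee_rot: [-0.001, 0.679, 0.734, -0.0]
ft_force: [0.6, -0.5, -0.6]
grip_width: 0.236
grasp_force: 30.0
```

```bash
python3 - <<'E'
from h import *
go((629.5,-178.2,81),94.3)
E
```

```text
d [-0.0008  0.0015  0.0742] rot [-0.0018 -0.0004  0.0037] J6 -0.39 at [ 628.1 -177.5  155.2] F [ 0.6 -0.5 -0.6]
```

play_rows(moves=[{"x": 0,"y": 0.0005,"z": 0.0,"rx": 0,"ry": 0,"rz": 0,"claw": 0.0},{"x": 0,"y": 0.0005,"z": 0.01,"rx": 0,"ry": 0,"rz": 0,"claw": 0.0},{"x": 0,"y": 0.0005,"z": 0.025,"rx": 0,"ry": 0,"rz": 0,"claw": 0.0},{"x": 0,"y": 0.0005,"z": 0.04,"rx": 0,"ry": 0,"rz": 0,"claw": 0.0},{"x": 0,"y": 0.0005,"z": 0.055,"rx": 0,"ry": 0,"rz": 0,"claw": 0.0},{"x": 0,"y": 0.0005,"z": 0.07,"rx": 0,"ry": 0,"rz": 0,"claw": 0.0},{"x": 0,"y": 0.0005,"z": 0.073,"rx": 0,"ry": 0,"rz": 0,"claw": 0.0},{"x": 0,"y": 0.0005,"z": 0.073,"rx": 0,"ry": 0,"rz": 0,"claw": 0.0}])

```text
time_s: 24.5
eef_pos: [628.8, -177.5, 83.2]
ee_rot: [-0.0, 0.679, 0.734, -0.0]
ft_force: [-1.1, -0.5, -0.4]
grip_width: 0.23
grasp_force: 30.0
```

Rod is in the stand hole. I'll lower the last 2 mm, release and rise.

play_rows(moves=[{"x": 0,"y": 0,"z": 0.002,"rx": 0,"ry": 0,"rz": 0,"claw": 0.0},{"x": 0,"y": 0,"z": 0.002,"rx": 0,"ry": 0,"rz": 0,"claw": 0.0},{"x": 0,"y": 0,"z": 0.002,"rx": 0,"ry": 0,"rz": 0,"claw": 0.05},{"x": 0,"y": 0,"z": 0.002,"rx": 0,"ry": 0,"rz": 0,"claw": 0.05},{"x": 0,"y": 0,"z": 0.002,"rx": 0,"ry": 0,"rz": 0,"claw": 0.05},{"x": 0,"y": 0,"z": 0.002,"rx": 0,"ry": 0,"rz": 0,"claw": 0.05},{"x": 0,"y": 0,"z": -0.04,"rx": 0,"ry": 0,"rz": 0,"claw": 0.05},{"x": 0,"y": 0,"z": -0.09,"rx": 0,"ry": 0,"rz": 0,"claw": 0.05}])

```text
time_s: 25.3
eef_pos: [628.1, -177.3, 173.0]
ee_rot: [-0.002, 0.679, 0.734, -0.001]
ft_force: [-0.5, 0.3, 0.3]
grip_width: 0.537
grasp_force: 0.0
```

```bash
python3 - <<'E'
from h import *
# green peg from wrist w3 not saved pose; use top0 and side0 triangulation, colour mask
pts={}
for n,f,b in (("top","top0",(425,455,210,270)),("side","side0",(260,335,305,350))):
    h=cv2.cvtColor(cv2.imread(f"pics/{f}.png"),cv2.COLOR_BGR2HSV);m=(h[...,0]>45)&(h[...,0]<85)&(h[...,1]>90)&(h[...,2]>40)
    z=np.zeros_like(m);z[b[2]:b[3],b[0]:b[1]]=m[b[2]:b[3],b[0]:b[1]];v,u=np.nonzero(z);print(n,len(u),u.mean(),v.mean(),v.min(),v.max(),onz(n,u.mean(),v.mean(),58))
go((478,-323,230),94.3)
E
```

```text
top 27 438.3703703703704 222.1851851851852 220 225 [ 492.51753637 -317.03191254   58.        ]
side 79 316.9240506329114 321.0 314 328 [ 492.12411797 -327.4770541    58.        ]
d [-0.1335 -0.1612 -0.0566] rot [-0.0038 -0.0016  0.0029] J6 -0.39 at [ 628.1 -177.3  173. ] F [-0.5  0.3  0.3]
```

play_rows(moves=[{"x": -0.025,"y": -0.025,"z": -0.03,"rx": 0,"ry": 0,"rz": 0,"claw": 0.05},{"x": -0.05,"y": -0.05,"z": -0.05,"rx": 0,"ry": 0,"rz": 0,"claw": 0.05},{"x": -0.08,"y": -0.08,"z": -0.05,"rx": 0,"ry": 0,"rz": 0,"claw": 0.05},{"x": -0.11,"y": -0.11,"z": -0.05,"rx": 0,"ry": 0,"rz": 0,"claw": 0.05},{"x": -0.14,"y": -0.14,"z": -0.05,"rx": 0,"ry": 0,"rz": 0,"claw": 0.05},{"x": -0.152,"y": -0.148,"z": -0.05,"rx": 0,"ry": 0,"rz": 0,"claw": 0.05},{"x": -0.152,"y": -0.148,"z": -0.05,"rx": 0,"ry": 0,"rz": 0,"claw": 0.05},{"x": -0.152,"y": -0.148,"z": -0.05,"rx": 0,"ry": 0,"rz": 0,"claw": 0.05}])

```text
time_s: 26.1
eef_pos: [493.7, -340.3, 224.0]
ee_rot: [-0.0, 0.679, 0.734, 0.0]
ft_force: [-0.5, 0.7, -0.1]
grip_width: 0.536
grasp_force: 0.0
```

```bash
python3 - <<'E'
from h import *
o=observe();w=capture("wrist");cv2.imwrite("pics/w9.png",w[:,:,::-1]);import pickle;pickle.dump(o,open("o9.pkl","wb"))
print(o["eef_pos"],proj("wrist",(492,-322,68),o))
c=w[100:260,218:418];cv2.imwrite("pics/c9.png",cv2.resize(c,(750,600),interpolation=cv2.INTER_CUBIC)[:,:,::-1])
h=cv2.cvtColor(w,cv2.COLOR_RGB2HSV);m=(h[...,0]>45)&(h[...,0]<85)&(h[...,1]>90)&(h[...,2]>40);m[:,:218]=0;m[:,418:]=0
v,u=np.nonzero(m);print(len(u),u.min(),u.max(),v.min(),v.max())
E
```

```text
[ 493.73016048 -340.34792085  223.98725379] [317.17412165 170.4027608 ]
140 311 324 161 174
```

View pics/c9.png

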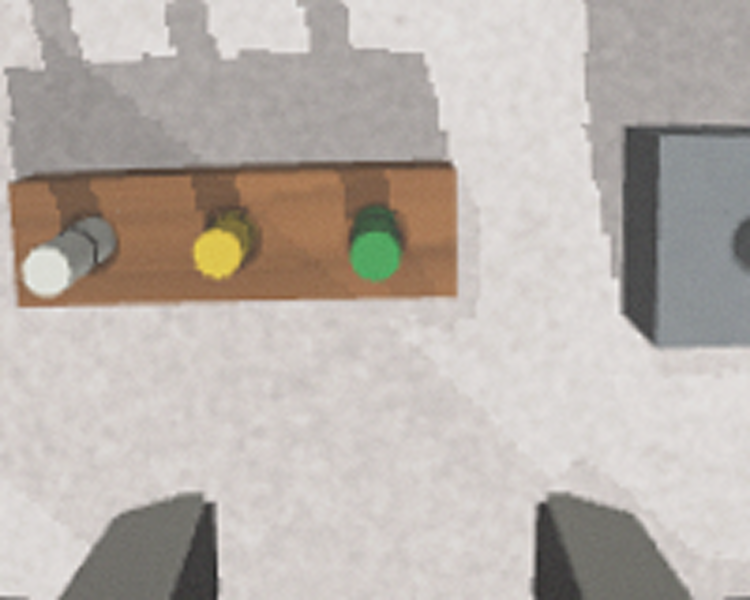

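```bash
python3 - <<'E'
from h import *
import pickle;o=pickle.load(open("o9.pkl","rb"))
p=onz("wrist",318,168.5,68,o);print(p);go((p[0],p[1],49),94.3)
E
```

```text
[ 492.69394744 -319.94058809   68.        ]
d [0.02   0.0003 0.1749] rot [ 0.0001 -0.0003  0.0035] J6 -0.72 at [ 494.  -340.   223.9] F [0.3 0.1 0.7]
```

play_rows(moves=[{"x": 0.02,"y": 0.0,"z": 0.03,"rx": 0,"ry": 0,"rz": 0,"claw": 0.03},{"x": 0.02,"y": 0,"z": 0.06,"rx": 0,"ry": 0,"rz": 0,"claw": 0.03},{"x": 0.02,"y": 0,"z": 0.09,"rx": 0,"ry": 0,"rz": 0,"claw": 0.03},{"x": 0.02,"y": 0,"z": 0.12,"rx": 0,"ry": 0,"rz": 0,"claw": 0.03},{"x": 0.02,"y": 0,"z": 0.13,"rx": 0,"ry": 0,"rz": 0,"claw": 0.03},{"x": 0.02,"y": 0,"z": 0.13,"rx": 0,"ry": 0,"rz": 0,"claw": 0.03}])

```text
time_s: 26.75
eef_pos: [491.9, -319.7, 92.9]
ee_rot: [-0.001, 0.679, 0.735, -0.0]
ft_force: [-0.0, -0.2, -0.2]
grip_width: 0.324
grasp_force: 0.0
```

play_rows(moves=[{"x": 0,"y": 0,"z": 0.02,"rx": 0,"ry": 0,"rz": 0,"claw": 0.03},{"x": 0,"y": 0,"z": 0.035,"rx": 0,"ry": 0,"rz": 0,"claw": 0.03},{"x": 0,"y": 0,"z": 0.0445,"rx": 0,"ry": 0,"rz": 0,"claw": 0.03},{"x": 0,"y": 0,"z": 0.0445,"rx": 0,"ry": 0,"rz": 0,"claw": 0.03},{"x": 0,"y": 0,"z": 0.0445,"rx": 0,"ry": 0,"rz": 0,"claw": 0.0},{"x": 0,"y": 0,"z": 0.0445,"rx": 0,"ry": 0,"rz": 0,"claw": 0.0},{"x": 0,"y": 0,"z": 0.0445,"rx": 0,"ry": 0,"rz": 0,"claw": 0.0},{"x": 0,"y": 0,"z": 0.0445,"rx": 0,"ry": 0,"rz": 0,"claw": 0.0}])

```text
time_s: 27.55
eef_pos: [492.1, -321.0, 50.3]
ee_rot: [0.001, 0.679, 0.734, 0.0]
ft_force: [0.0, 0.1, 4.6]
grip_width: 0.144
grasp_force: 30.0
```

play_rows(moves=[{"x": 0,"y": 0,"z": 0,"rx": 0,"ry": 0,"rz": 0,"claw": 0.0},{"x": 0,"y": 0,"z": 0,"rx": 0,"ry": 0,"rz": 0,"claw": 0.0}])

```text
time_s: 27.75
eef_pos: [492.1, -321.0, 50.3]
ee_rot: [0.001, 0.679, 0.734, 0.0]
ft_force: [0.2, 0.8, 6.0]
grip_width: 0.141
grasp_force: 30.0
```

play_rows(moves=[{"x": 0,"y": 0,"z": -0.03,"rx": 0,"ry": 0,"rz": 0,"claw": 0.0},{"x": 0,"y": 0,"z": -0.055,"rx": 0,"ry": 0,"rz": 0,"claw": 0.0},{"x": 0.001,"y": 0.03,"z": -0.055,"rx": 0,"ry": 0,"rz": 0,"claw": 0.0},{"x": 0.002,"y": 0.06,"z": -0.055,"rx": 0,"ry": 0,"rz": 0,"claw": 0.0},{"x": 0.003,"y": 0.09,"z": -0.055,"rx": 0,"ry": 0,"rz": 0,"claw": 0.0},{"x": 0.003,"y": 0.115,"z": -0.055,"rx": 0,"ry": 0,"rz": 0,"claw": 0.0},{"x": 0.003,"y": 0.115,"z": -0.055,"rx": 0,"ry": 0,"rz": 0,"claw": 0.0},{"x": 0.003,"y": 0.115,"z": -0.055,"rx": 0,"ry": 0,"rz": 0,"claw": 0.0}])

```text
time_s: 28.55
eef_pos: [606.0, -308.6, 103.9]
ee_rot: [-0.0, 0.679, 0.734, -0.0]
ft_force: [-0.1, -0.2, -0.7]
grip_width: 0.141
grasp_force: 30.0
```

```bash
python3 - <<'E'
from h import *
o=observe();w=capture("wrist");cv2.imwrite("pics/w10.png",w[:,:,::-1])
h=cv2.cvtColor(w,cv2.COLOR_RGB2HSV);m=(h[...,0]>45)&(h[...,0]<85)&(h[...,1]>90)&(h[...,2]>40);m[:,:268]=0;m[:,368:]=0;m[:120]=0
v,u=np.nonzero(m);ze=o["eef_pos"][2]
print(len(u),u.min(),u.max(),v.min(),v.max(),"top ctr pred",proj("wrist",o["eef_pos"]+[0,0,17.7],o))
top=m&(h[...,2]>130);v,u=np.nonzero(top);print(len(u),u.mean(),v.mean(),"peg at",onz("wrist",u.mean(),v.mean(),ze+17.7,o))
go((608.0,-309.0,80),94.3,o)
E
```

```text
1015 305 331 217 275 top ctr pred [317.39257373 267.5047457 ]
427 316.5105386416862 264.46838407494147 peg at [ 605.43707793 -306.84569744  121.6310561 ]
d [-0.0006  0.002   0.0239] rot [-0.0009 -0.0005  0.0034] J6 -0.59 at [ 606.  -308.6  103.9] F [-0.1 -0.2 -0.7]
```

play_rows(moves=[{"x": 0,"y": 0.002,"z": 0.0,"rx": 0,"ry": 0,"rz": 0,"claw": 0.0},{"x": 0,"y": 0.002,"z": 0.004,"rx": 0,"ry": 0,"rz": 0,"claw": 0.0},{"x": 0,"y": 0.002,"z": 0.004,"rx": 0,"ry": 0,"rz": 0,"claw": 0.0}])

```text
time_s: 28.9
eef_pos: [607.6, -308.7, 100.0]
ee_rot: [-0.0, 0.679, 0.734, -0.0]
ft_force: [-0.1, 0.3, -0.2]
grip_width: 0.14
grasp_force: 30.0
```

```bash
python3 - <<'E'
from h import *
o=observe();w=capture("wrist");cv2.imwrite("pics/w11.png",w[:,:,::-1])
h=cv2.cvtColor(w,cv2.COLOR_RGB2HSV);m=(h[...,0]>45)&(h[...,0]<85)&(h[...,1]>90)&(h[...,2]>30);m[:,:268]=0;m[:,368:]=0;m[:120]=0
v,u=np.nonzero(m);f=v.min();zf=o["eef_pos"][2]-40.3
uu=u[(v>f+2)&(v<f+10)];print("foot edge",f,onz("wrist",uu.mean(),f-.5,zf,o).round(1),"width px",np.ptp(uu),uu.mean())
g=cv2.cvtColor(w,cv2.COLOR_RGB2GRAY);print("hole px pred",proj("wrist",(608,-308.9,50),o),"near rim",proj("wrist",(608,-300.6,50),o))
print(g[f-22:f+2,int(uu.mean())])
go((608.0,-309.0,80),94.3,o)
E
```

```text
foot edge 217 [ 608.2 -300.7   59.7] width px 17 319.2197802197802
hole px pred [317.9895646  222.88221421] near rim [318.90537143 211.94161702]
[113 113 116 112 109 114 112 111 115 115 117 110 109 119 128 125  71  77
  81  74  76  78  80  81]
d [-0.0003  0.0004  0.02  ] rot [-0.0005 -0.0003  0.0026] J6 -0.59 at [ 607.6 -308.7  100. ] F [-0.1  0.3 -0.2]
```

play_rows(moves=[{"x": -0.0004,"y": 0,"z": 0.005,"rx": 0,"ry": 0,"rz": 0,"claw": 0.0},{"x": -0.0004,"y": 0,"z": 0.009,"rx": 0,"ry": 0,"rz": 0,"claw": 0.0},{"x": -0.0004,"y": 0,"z": 0.012,"rx": 0,"ry": 0,"rz": 0,"claw": 0.0},{"x": -0.0004,"y": 0,"z": 0.015,"rx": 0,"ry": 0,"rz": 0,"claw": 0.0},{"x": -0.0004,"y": 0,"z": 0.015,"rx": 0,"ry": 0,"rz": 0,"claw": 0.0}])

```text
time_s: 29.45
eef_pos: [608.0, -308.9, 84.8]
ee_rot: [-0.0, 0.679, 0.734, -0.0]
ft_force: [0.0, -1.0, 0.7]
grip_width: 0.141
grasp_force: 30.0
```

It's entering the hole with no force. Continuing down.

play_rows(moves=[{"x": 0,"y": 0,"z": 0.006,"rx": 0,"ry": 0,"rz": 0,"claw": 0.0},{"x": 0,"y": 0,"z": 0.012,"rx": 0,"ry": 0,"rz": 0,"claw": 0.0},{"x": 0,"y": 0,"z": 0.017,"rx": 0,"ry": 0,"rz": 0,"claw": 0.0},{"x": 0,"y": 0,"z": 0.02,"rx": 0,"ry": 0,"rz": 0,"claw": 0.0},{"x": 0,"y": 0,"z": 0.022,"rx": 0,"ry": 0,"rz": 0,"claw": 0.0},{"x": 0,"y": 0,"z": 0.022,"rx": 0,"ry": 0,"rz": 0,"claw": 0.0}])

```text
time_s: 30.05
eef_pos: [608.1, -309.0, 63.1]
ee_rot: [-0.0, 0.679, 0.734, -0.0]
ft_force: [-1.3, -0.4, -1.8]
grip_width: 0.143
grasp_force: 30.0
```

play_rows(moves=[{"x": 0,"y": 0,"z": 0.0005,"rx": 0,"ry": 0,"rz": 0,"claw": 0.03},{"x": 0,"y": 0,"z": 0.0005,"rx": 0,"ry": 0,"rz": 0,"claw": 0.03},{"x": 0,"y": 0,"z": 0.0005,"rx": 0,"ry": 0,"rz": 0,"claw": 0.03},{"x": 0,"y": 0,"z": -0.03,"rx": 0,"ry": 0,"rz": 0,"claw": 0.03},{"x": 0,"y": 0,"z": -0.08,"rx": 0,"ry": 0,"rz": 0,"claw": 0.05},{"x": 0,"y": 0,"z": -0.13,"rx": 0,"ry": 0,"rz": 0,"claw": 0.08},{"x": 0.03,"y": 0.003,"z": -0.16,"rx": 0,"ry": 0,"rz": 0,"claw": 0.09},{"x": 0.07,"y": 0.006,"z": -0.17,"rx": 0,"ry": 0,"rz": 0,"claw": 0.09}])

```text
time_s: 30.85
eef_pos: [609.4, -239.4, 237.9]
ee_rot: [0.003, 0.68, 0.733, 0.001]
ft_force: [0.8, 0.4, 0.1]
grip_width: 0.618
grasp_force: 0.0
```

```bash
python3 - <<'E'
from h import *
o=observe();w=capture("wrist");cv2.imwrite("pics/w12.png",w[:,:,::-1])
t=capture("top");cv2.imwrite("pics/t12.png",t[:,:,::-1])
h=cv2.cvtColor(t,cv2.COLOR_RGB2HSV);m=(h[...,0]<16)&(h[...,1]>110);z=np.zeros_like(m,np.uint8);z[110:260,215:300]=m[110:260,215:300]
n,l,st,ce=cv2.connectedComponentsWithStats(z);print(*[(st[i],ce[i].round(1),onz("top",*ce[i],15).round()) for i in range(1,n) if st[i,4]>25],sep="\n")
go((662,180,240),94.3,o)
E
```

```text
(array([289, 110,  11,  14, 128], dtype=int32), array([294.5, 115.7]), array([811.,  90.,  15.]))
(array([255, 128,  10,   9,  69], dtype=int32), array([259.7, 132.3]), array([757., 191.,  15.]))
(array([215, 136,   8,  12,  33], dtype=int32), array([219.2, 142.3]), array([724., 309.,  15.]))
(array([246, 156,  16,  16, 196], dtype=int32), array([253.7, 163.8]), array([661., 205.,  15.]))
d [ 0.4142  0.0843 -0.0027] rot [0.0047 0.0026 0.0009] J6 -0.49 at [ 609.4 -239.4  237.9] F [0.8 0.4 0.1]
```

play_rows(moves=[{"x": 0.045,"y": 0.009,"z": 0,"rx": 0,"ry": 0,"rz": 0,"claw": 0.075},{"x": 0.09,"y": 0.018,"z": 0,"rx": 0,"ry": 0,"rz": 0,"claw": 0.075},{"x": 0.135,"y": 0.027,"z": 0,"rx": 0,"ry": 0,"rz": 0,"claw": 0.075},{"x": 0.18,"y": 0.036,"z": 0,"rx": 0,"ry": 0,"rz": 0,"claw": 0.075},{"x": 0.225,"y": 0.045,"z": 0,"rx": 0,"ry": 0,"rz": 0,"claw": 0.075},{"x": 0.27,"y": 0.054,"z": 0,"rx": 0,"ry": 0,"rz": 0,"claw": 0.075},{"x": 0.315,"y": 0.063,"z": 0,"rx": 0,"ry": 0,"rz": 0,"claw": 0.075},{"x": 0.36,"y": 0.073,"z": 0,"rx": 0,"ry": 0,"rz": 0,"claw": 0.075}])

```text
time_s: 31.75
eef_pos: [653.5, 127.5, 233.4]
ee_rot: [0.0, 0.679, 0.734, 0.0]
ft_force: [0.2, -0.6, -0.0]
grip_width: 0.807
grasp_force: 0.0
```

play_rows(moves=[{"x": 0.027,"y": 0.006,"z": 0,"rx": 0,"ry": 0,"rz": 0,"claw": 0.075},{"x": 0.054,"y": 0.011,"z": 0,"rx": 0,"ry": 0,"rz": 0,"claw": 0.075},{"x": 0.054,"y": 0.011,"z": 0,"rx": 0,"ry": 0,"rz": 0,"claw": 0.075},{"x": 0.054,"y": 0.011,"z": 0,"rx": 0,"ry": 0,"rz": 0,"claw": 0.075}])

```text
time_s: 32.15
eef_pos: [660.2, 180.5, 233.0]
ee_rot: [-0.0, 0.679, 0.734, -0.0]
ft_force: [-1.0, -0.1, -0.1]
grip_width: 0.805
grasp_force: 0.0
```

```bash
cat >> h.py <<'E'
def token(w,o):
    h=cv2.cvtColor(w,cv2.COLOR_RGB2HSV);m=(h[...,0]<16)&(h[...,1]>140)&(h[...,2]>110);z=m.astype(np.uint8);z[230:]=0
    n,l,st,ce=cv2.connectedComponentsWithStats(z);print(*[(st[i],onz("wrist",*ce[i],20,o).round(1)) for i in range(1,n) if st[i,4]>60],sep="\n")
def pockets(w,o):
    h=cv2.cvtColor(w,cv2.COLOR_RGB2HSV);m=(h[...,0]>100)&(h[...,0]<125)&(h[...,1]>150)&(h[...,2]>80);z=m.astype(np.uint8);z[230:]=0
    n,l,st,ce=cv2.connectedComponentsWithStats(z);print("blue",*[(st[i],onz("wrist",*ce[i],5,o).round(1)) for i in range(1,n) if st[i,4]>100],sep="\n")
E
python3 - <<'E'
from h import *
o=observe();w=capture("wrist");cv2.imwrite("pics/w13.png",w[:,:,::-1])
print(o["eef_pos"],proj("wrist",(661,204,20),o));token(w,o);pockets(w,o)
go((661,204,21),94.3,o)
E
```

```text
[660.23337108 180.51007338 232.97964947] [319.7868047  157.80190362]
(array([ 42, 158,  19,  47, 202], dtype=int32), array([220.5, 148.7,  20. ]))
blue
(array([ 180,   33,   37,   39, 1105], dtype=int32), array([493.3, 332.8,   5. ]))
(array([139,  35,  33,  37, 920], dtype=int32), array([427.4, 335.3,   5. ]))
(array([ 227,   34,   40,   39, 1250], dtype=int32), array([559.2, 330. ,   5. ]))
(array([486,  39,  23,  26, 344], dtype=int32), array([893.2, 379.7,   5. ]))
d [0.0234 0.0027 0.212 ] rot [-0.0006  0.0003  0.0038] J6 0.15 at [660.2 180.5 233. ] F [-1.  -0.1 -0.1]
```

```bash
python3 - <<'E'
from h import *
o=observe();w=cv2.imread("pics/w13.png");h=cv2.cvtColor(w,cv2.COLOR_BGR2HSV)
print(h[135:185:6,300:345:6].tolist()[4], h[158,320])
m=(h[...,0]<20)&(h[...,1]>90);z=m.astype(np.uint8);z[230:]=0
n,l,st,ce=cv2.connectedComponentsWithStats(z);print(*[(st[i],ce[i].round(1),onz("wrist",*ce[i],18,o).round(1)) for i in range(1,n) if st[i,4]>150],sep="\n")
E
```

```text
[[9, 80, 102], [10, 92, 122], [13, 115, 168], [13, 115, 162], [12, 116, 165], [13, 114, 159], [10, 76, 101], [4, 10, 208]] [ 13 118 168]
(array([  526,     0,   114,   230, 18103], dtype=int32), array([583.1, 113.2]), array([1071.1,  324.9,   18. ]))
(array([364,  47,  39,  43, 214], dtype=int32), array([376.5,  77. ]), array([721.1, 308.1,  18. ]))
(array([306, 145,  28,  27, 583], dtype=int32), array([319.7, 158.2]), array([661. , 202.5,  18. ]))
(array([ 42, 157,  21,  49, 279], dtype=int32), array([ 51.6, 180.7]), array([219.9, 148. ,  18. ]))
(array([382, 164,  24,  25, 453], dtype=int32), array([393.5, 176.1]), array([755.3, 188.1,  18. ]))
```

play_rows(moves=[{"x": 0.0225,"y": 0.0025,"z": 0.04,"rx": 0,"ry": 0,"rz": 0,"claw": 0.075},{"x": 0.0225,"y": 0.0025,"z": 0.08,"rx": 0,"ry": 0,"rz": 0,"claw": 0.075},{"x": 0.0225,"y": 0.0025,"z": 0.12,"rx": 0,"ry": 0,"rz": 0,"claw": 0.075},{"x": 0.0225,"y": 0.0025,"z": 0.16,"rx": 0,"ry": 0,"rz": 0,"claw": 0.075},{"x": 0.0225,"y": 0.0025,"z": 0.19,"rx": 0,"ry": 0,"rz": 0,"claw": 0.075},{"x": 0.0225,"y": 0.0025,"z": 0.21,"rx": 0,"ry": 0,"rz": 0,"claw": 0.075},{"x": 0.0225,"y": 0.0025,"z": 0.216,"rx": 0,"ry": 0,"rz": 0,"claw": 0.075},{"x": 0.0225,"y": 0.0025,"z": 0.216,"rx": 0,"ry": 0,"rz": 0,"claw": 0.075}])

```text
time_s: 33.0
eef_pos: [660.9, 202.2, 17.2]
ee_rot: [-0.0, 0.679, 0.734, -0.0]
ft_force: [-0.1, -0.7, 1.4]
grip_width: 0.808
grasp_force: 0.0
```

play_rows(moves=[{"x": 0,"y": 0,"z": 0,"rx": 0,"ry": 0,"rz": 0,"claw": 0.04},{"x": 0,"y": 0,"z": 0,"rx": 0,"ry": 0,"rz": 0,"claw": 0.04},{"x": 0,"y": 0,"z": 0,"rx": 0,"ry": 0,"rz": 0,"claw": 0.04},{"x": 0,"y": 0,"z": 0,"rx": 0,"ry": 0,"rz": 0,"claw": 0.04},{"x": 0,"y": 0,"z": 0,"rx": 0,"ry": 0,"rz": 0,"claw": 0.04},{"x": 0,"y": 0,"z": 0,"rx": 0,"ry": 0,"rz": 0,"claw": 0.04}])

```text
time_s: 33.6
eef_pos: [661.4, 203.2, 18.5]
ee_rot: [0.0, 0.679, 0.734, 0.0]
ft_force: [-1.4, -1.0, 6.4]
grip_width: 0.551
grasp_force: 30.0
```

```bash
python3 - <<'E'
from h import *
o=observe();print(o["grip_width"]*93,o["grasp_force"]);go((494.5,333,100),94.3,o);go((560,331,100),94.3,o)
E
```

```text
51.202593722718554 30.002486407756805
d [ 0.1424 -0.1561 -0.0817] rot [ 0.0011 -0.0001  0.0031] J6 0.18 at [661.4 203.2  18.5] F [-1.4 -1.   6.4]
d [ 0.1353 -0.091  -0.0816] rot [ 0.0011 -0.0001  0.0031] J6 0.18 at [661.4 203.2  18.5] F [-1.4 -1.   6.4]
```

play_rows(moves=[{"x": 0,"y": 0,"z": -0.04,"rx": 0,"ry": 0,"rz": 0,"claw": 0.04},{"x": 0,"y": 0,"z": -0.08,"rx": 0,"ry": 0,"rz": 0,"claw": 0.04},{"x": 0.03,"y": -0.03,"z": -0.1,"rx": 0,"ry": 0,"rz": 0,"claw": 0.04},{"x": 0.06,"y": -0.06,"z": -0.1,"rx": 0,"ry": 0,"rz": 0,"claw": 0.04},{"x": 0.09,"y": -0.09,"z": -0.1,"rx": 0,"ry": 0,"rz": 0,"claw": 0.04},{"x": 0.12,"y": -0.12,"z": -0.1,"rx": 0,"ry": 0,"rz": 0,"claw": 0.04},{"x": 0.1424,"y": -0.156,"z": -0.1,"rx": 0,"ry": 0,"rz": 0,"claw": 0.04},{"x": 0.1424,"y": -0.156,"z": -0.1,"rx": 0,"ry": 0,"rz": 0,"claw": 0.04}])

```text
time_s: 34.4
eef_pos: [491.0, 335.0, 117.7]
ee_rot: [-0.0, 0.678, 0.735, 0.0]
ft_force: [0.3, -0.0, -0.5]
grip_width: 0.548
grasp_force: 30.0
```

play_rows(moves=[{"x": 0,"y": 0,"z": 0,"rx": 0,"ry": 0,"rz": 0,"claw": 0.04},{"x": 0,"y": 0,"z": 0,"rx": 0,"ry": 0,"rz": 0,"claw": 0.04}])

```text
time_s: 34.6
eef_pos: [494.9, 332.7, 117.6]
ee_rot: [0.0, 0.679, 0.734, 0.0]
ft_force: [-0.2, 1.0, -0.5]
grip_width: 0.55
grasp_force: 30.0
```

```bash
python3 - <<'E'
from h import *
o=observe();w=capture("wrist");cv2.imwrite("pics/w14.png",w[:,:,::-1])
h=cv2.cvtColor(w,cv2.COLOR_RGB2HSV);m=(h[...,0]>100)&(h[...,0]<125)&(h[...,1]>120)&(h[...,2]>60);z=m.astype(np.uint8)
n,l,st,ce=cv2.connectedComponentsWithStats(z);print("blue",*[(st[i],onz("wrist",*ce[i],5,o).round(1)) for i in range(1,n) if st[i,4]>100],sep="\n")
# top image discs from first picture
h=cv2.cvtColor(cv2.imread("pics/top0.png"),cv2.COLOR_BGR2HSV);m=(h[...,0]>100)&(h[...,0]<125)&(h[...,1]>150);z=m.astype(np.uint8);z[:,:190]=0;z[:,225:]=0;z[:180]=0
n,l,st,ce=cv2.connectedComponentsWithStats(z);print("top",*[(st[i][4],onz("top",*ce[i],5).round(1)) for i in range(1,n) if st[i,4]>50],sep="\n")
go((494.5,333,25),94.3,o)
E
```

```text
blue
(array([ 217,  162,   56,   57, 2457], dtype=int32), array([427.4, 336. ,   5. ]))
(array([ 287,  171,   58,   40, 1617], dtype=int32), array([492. , 341.4,   5. ]))
(array([613, 178,  13,  29, 237], dtype=int32), array([903.2, 375.3,   5. ]))
(array([ 358,  180,   56,   54, 2361], dtype=int32), array([558.9, 330.5,   5. ]))
top
(np.int32(215), array([560.1, 331.2,   5. ]))
(np.int32(223), array([494.2, 333.7,   5. ]))
(np.int32(231), array([428.5, 336.8,   5. ]))
d [ 0.0004 -0.0004  0.0926] rot [0.0003 0.     0.0026] J6 0.47 at [494.9 332.7 117.6] F [-0.2  1.  -0.5]
```

play_rows(moves=[{"x": 0.0006,"y": -0.001,"z": 0.03,"rx": 0,"ry": 0,"rz": 0,"claw": 0.04},{"x": 0.0006,"y": -0.001,"z": 0.06,"rx": 0,"ry": 0,"rz": 0,"claw": 0.04},{"x": 0.0006,"y": -0.001,"z": 0.08,"rx": 0,"ry": 0,"rz": 0,"claw": 0.04},{"x": 0.0006,"y": -0.001,"z": 0.09,"rx": 0,"ry": 0,"rz": 0,"claw": 0.04},{"x": 0.0006,"y": -0.001,"z": 0.0935,"rx": 0,"ry": 0,"rz": 0,"claw": 0.04},{"x": 0.0006,"y": -0.001,"z": 0.0935,"rx": 0,"ry": 0,"rz": 0,"claw": 0.04}])

```text
time_s: 35.25
eef_pos: [493.8, 333.3, 24.3]
ee_rot: [0.0, 0.679, 0.734, 0.0]
ft_force: [1.1, 0.5, -0.8]
grip_width: 0.551
grasp_force: 30.0
```

play_rows(moves=[{"x": 0,"y": 0,"z": 0,"rx": 0,"ry": 0,"rz": 0,"claw": 0.065},{"x": 0,"y": 0,"z": 0,"rx": 0,"ry": 0,"rz": 0,"claw": 0.065},{"x": 0,"y": 0,"z": 0,"rx": 0,"ry": 0,"rz": 0,"claw": 0.065},{"x": 0,"y": 0,"z": -0.03,"rx": 0,"ry": 0,"rz": 0,"claw": 0.065},{"x": 0,"y": 0,"z": -0.07,"rx": 0,"ry": 0,"rz": 0,"claw": 0.065},{"x": 0,"y": 0,"z": -0.12,"rx": 0,"ry": 0,"rz": 0,"claw": 0.065},{"x": 0,"y": 0,"z": -0.17,"rx": 0,"ry": 0,"rz": 0,"claw": 0.065},{"x": -0.04,"y": -0.03,"z": -0.21,"rx": 0,"ry": 0,"rz": 0,"claw": 0.065}])

```text
time_s: 36.05
eef_pos: [473.4, 302.0, 229.1]
ee_rot: [0.0, 0.678, 0.735, 0.002]
ft_force: [0.3, -0.0, 0.8]
grip_width: 0.701
grasp_force: 0.0
```

```bash
python3 - <<'E'
from h import *
o=observe();w=capture("wrist");t=capture("top");s=capture("side")
for n,i in (("w15",w),("t15",t),("s15",s)): cv2.imwrite(f"pics/{n}.png",i[:,:,::-1])
a=cv2.resize(w[60:220,200:440],(390,260));b=cv2.resize(t[100:280,180:460],(390,260));c=cv2.resize(s[120:370,180:440],(390,330),interpolation=cv2.INTER_CUBIC)
im=np.zeros((595,790,3),np.uint8);im[:260,:390]=a;im[:260,395:785]=b;im[265:595,:390]=c
im[265:595,395:785]=cv2.resize(s[270:355,260:400],(390,330),interpolation=cv2.INTER_CUBIC)
cv2.imwrite("pics/fin.png",im[:,:,::-1])
h=cv2.cvtColor(w,cv2.COLOR_RGB2HSV);m=(h[...,0]<20)&(h[...,1]>90);z=m.astype(np.uint8);z[230:]=0
n,l,st,ce=cv2.connectedComponentsWithStats(z);print(o["eef_pos"],*[(st[i],onz("wrist",*ce[i],25,o).round(1)) for i in range(1,n) if st[i,4]>150],sep="\n")
E
```

```text
[473.39468493 302.02715778 229.13640537]
(array([ 602,    0,   38,  212, 3144], dtype=int32), array([989.7, 530. ,  25. ]))
(array([323, 140,  28,  28, 601], dtype=int32), array([494.3, 333.9,  25. ]))
```

View pics/fin.png

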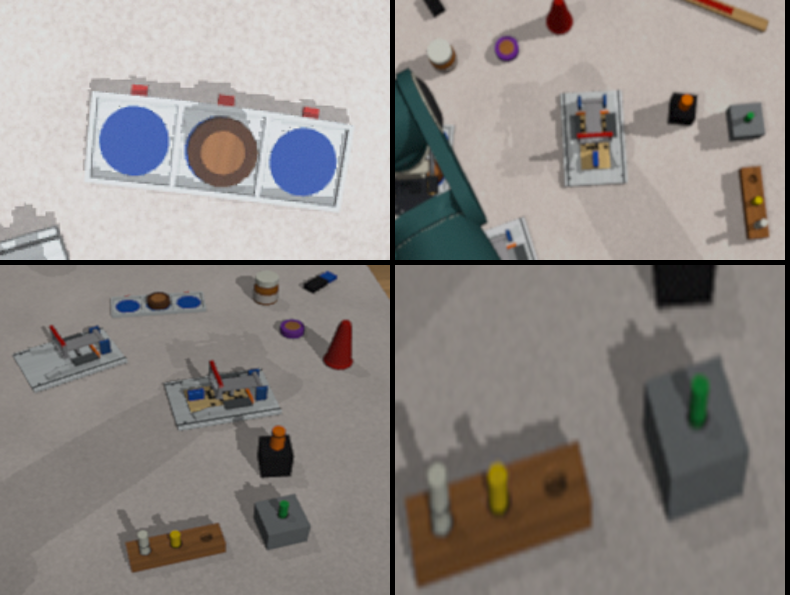

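The final views show the token flat in the middle pocket, the clip down on the plate and the rod back in its stand. The green peg stands in the block, and the white and yellow pegs are still in the rack.

```bash
python3 -c "
from station import close_job
print(close_job())"
```

```text
the job is handed in; nothing more can be done
None
```

The job is done and handed in: the plate is home under the lowered clip, the probed hole is 28 mm deep, the rod is back in its stand, the mid green peg is in the hole, and the one wooden token found is in the tray's middle pocket.

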